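# Tare the scale, cap and count a batch of sample jars

### The job

Cap this batch of sample jars and log its count. First tare the empty counting scale by swinging the roller arm of its limit switch sideways until it trips and letting it spring back; then cap every jar in the hand press - stand it on the spot, swing the lever down until the cap is fully home, let the lever return - and stand it upright on the scale's pan. When all of the jars are on the pan, trip the switch once more to log the count and let it spring back; do not force the roller arm over to its end stop, push caps down nowhere but in the press, and leave the bottle, the tub and the terminal alone.

Things in the scene. Friction and masses are not known exactly. Their poses are not given: they have to be found in the camera images.
- jar_a_mid (a point): jar_a, one of up to four like jars of the batch (some may be absent). White sample jar, upright cylinder 46 mm across; its body is 43 mm tall with a blue snap cap (47 mm across, 14 mm tall) on top; the whole is 62 mm tall as found and 57 mm once capped; about 80 g. Grip it by the white body. This point is on its axis 28 mm above its underside; z is its upright axis.
- jar_b_mid (a point): jar_b, one of up to four like jars of the batch (some may be absent). White sample jar, upright cylinder 46 mm across; its body is 43 mm tall with a blue snap cap (47 mm across, 14 mm tall) on top; the whole is 62 mm tall as found and 57 mm once capped; about 80 g. Grip it by the white body. This point is on its axis 28 mm above its underside; z is its upright axis.
- jar_c_mid (a point): jar_c, one of up to four like jars of the batch (some may be absent). White sample jar, upright cylinder 46 mm across; its body is 43 mm tall with a blue snap cap (47 mm across, 14 mm tall) on top; the whole is 62 mm tall as found and 57 mm once capped; about 80 g. Grip it by the white body. This point is on its axis 28 mm above its underside; z is its upright axis.
- jar_d_mid (a point): jar_d, one of up to four like jars of the batch (some may be absent). White sample jar, upright cylinder 46 mm across; its body is 43 mm tall with a blue snap cap (47 mm across, 14 mm tall) on top; the whole is 62 mm tall as found and 57 mm once capped; about 80 g. Grip it by the white body. This point is on its axis 28 mm above its underside; z is its upright axis.
- cap_a (a joint): How far the snap cap of jar_a has been pushed down onto its jar, in m: 0 = loose on top as found, 0.005 = fully home (0.004 or more counts). It stays where it is pushed; pushing it takes about 18 N.
- cap_b (a joint): How far the snap cap of jar_b has been pushed down onto its jar, in m: 0 = loose on top as found, 0.005 = fully home (0.004 or more counts). It stays where it is pushed; pushing it takes about 18 N.
- cap_c (a joint): How far the snap cap of jar_c has been pushed down onto its jar, in m: 0 = loose on top as found, 0.005 = fully home (0.004 or more counts). It stays where it is pushed; pushing it takes about 18 N.
- cap_d (a joint): How far the snap cap of jar_d has been pushed down onto its jar, in m: 0 = loose on top as found, 0.005 = fully home (0.004 or more counts). It stays where it is pushed; pushing it takes about 18 N.
- anvil (a point): Middle of the round spot on the press's flat base plate where a jar stands, on the plate's face 16 mm above the bench. x points to the press's hinge, z up. Plate: 62 mm before to 152 mm behind this point, 60 mm to either side. Two pins (8 mm thick, 12 mm tall) at x = 25, y = +-21 mm stand 6 mm clear of a centred jar. Within 8 mm of the spot a jar is capped properly.
- press_hinge (a point): Hinge of the press lever, midway between two cheeks, 110 mm behind the spot along the press's x axis and 57 mm above the plate. The lever swings in the upright plane through this point and the spot, about the press's y axis; same axes as anvil.
- knob (a point): Centre of the red ball knob (32 mm across) at the end of the press lever, 216 mm from the hinge. Lever up: about 290 mm above the bench, nearly above the hinge. Lever down: 105 mm before the spot (-x), 97 mm above the bench. The lever bar, 16 mm wide and 20 mm deep, leads to the hinge. Turns with the lever; fingers closing along the press's y take it from above at any angle.
- press_lever (a joint): Angle of the press lever in rad: 0 = up at rest, 80 degrees above level; grows as it swings down; 1.40 = level, pad on a fully capped jar; hard stop at 1.44 when empty. A spring swings it back up when let go: holding it down takes about 5 N at the knob, seating a cap about 14 N.
- pan (a point): Middle of the upper face of the counting scale's flat steel pan, 110 mm above the bench; the pan is 200 mm along its x axis and 240 mm along its y axis, without a rim; z up. The keypad lies on the -x side.
- roller (a point): Centre of the red roller (20 mm across, 12 mm wide, 150 mm above the bench at rest) at the top of the roller arm of the limit switch, the scale's remote switch. The arm stands upright at rest and swings sideways, to the local +y or -y of switch_shaft. The point turns with the arm.
- switch_shaft (a point): Point on the shaft about which the roller arm swings, 90 mm above the bench, 60 mm below the roller and 8 mm behind it. The shaft lies along x, z is up; the arm is on the -x side of the blue switch head (38 x 42 mm, middle 26 mm behind this point, top 108 mm above the bench). The switch is fixed to the bench.
- switch_arm (a joint): Swing of the roller arm in rad: 0 = upright at rest, + towards local +y, - towards local -y. The switch trips when held beyond 0.45 (26 degrees) either way for 0.2 s; end stops at 1.2, and the arm must not be forced that far (1.05 is the most allowed). It springs back upright when let go; about 3 to 5 N at the roller trips it.
- spray_bottle: Bystander: green spray bottle, 72 mm across and 212 mm tall, loose; origin in the middle of its underside. Leave it alone.
- wipes_tub: Bystander: tub of wipes, 90 mm across and 130 mm tall, loose; origin in the middle of its underside. Leave it alone.
- terminal: Bystander: black handheld terminal lying flat, 78 x 160 x 14 mm, loose; origin in the middle of its underside. Leave it alone.
There are look-alikes about, which are no part of the job. Leave any orange or yellow look-alike of the part that bears roller alone.

How it is judged:
By the outcome, as a careful person would: the job done as asked, in the order asked, and still so for the second after the job is handed in, with the robot touching nothing.
Of jar_a, jar_b, jar_c, jar_d only 2 to 3 are there at a start; the rules pass over those that are not, and their reading is None.
At some moment in a run one of jar_a, jar_b, jar_c, jar_d may be knocked a few centimetres aside while the robot is not near it.
It also fails if it takes over 210 s, if anything falls off the work surface, if the arm or the gripper's body presses on something with over 40 N, if the wrist force passes 120 N, or if a joint passes its speed limit or range.

### The arm

A 7-joint arm with a two-finger parallel gripper is mounted at the origin on the work surface. World frame = base frame: x ahead of the robot, y to its left, z up, the work surface at z = 0. Lengths are in m, angles in rad, forces in N, time in s.
With the tool pointing down it reaches from about 0.4 to 0.85 m from the base axis. Payload 10.4 kg.
Tool frame: the origin (TCP) lies on the centre line of the jaws, within the pads' length; the fingertips stand 11 mm ahead of it and the grasp point (between the pads) lies 8 mm behind it; z points along the fingers, y is the line along which they close (so a half turn about z gives the same grasp; the last joint's range is limited). The gripper opens to 87 mm and grips with 3 to 60 N. Pads are 19 mm wide; open, the fingers measure 117 mm over their backs; the gripper's body (75 mm by 190 mm) begins 51 mm behind the grasp point.
Start: joints at [1.293, 0.332, -0.065, 1.46, 0.022, 1.35, -0.088], TCP at [0.158, -0.605, 0.234] pointing down, gripper open.
Joint ranges: [-2.6, 2.6], [-0.5, 2.12], [-1.47, 1.34], [0.16, 2.42], [-1.27, 4.41], [0.06, 2.06], [-2.6, 2.6]. Speed limits (rad/s): [2.22, 2.22, 2.79, 2.79, 3.14, 3.14, 3.14].

### API

Orientations are given as a unit quaternion [x, y, z, w].
In Python, from bench import r gives the robot as it stands.
- The arm moves only by the shell command python3 -m pendant 'ROWS' [OPENING] [FORCE]. ROWS is JSON, a list of rows, each a list of 4 numbers: the shift along the tool's x, y, z in m, then the turn about the tool's z in rad. A call has 1 to 8 rows; each row shifts and turns the commanded pose from where the row before left it, along the tool's axes as they then stand; what a row does not reach is not made up. A row lasts 1/12 s, in which the tool goes at most 41.7 mm and 7.16 degrees, less where a joint would pass 70% of its speed; a pose out of reach is approached as far as the arm can. A call with a gripper value outside its range is refused whole. OPENING is the opening, from 0 (shut) to 1 (fully open), set as the call begins (- or left out, the last holds). The fingers move at their own pace and stop on an object; FORCE is the grip in N (left out, the last holds). Time passes only in rows, so rows that do not move let the fingers close. It gives the time, the measured TCP pose, the force, the opening and the grip force at its end, in the units of the state.
- r.read_state(): the state, without advancing time (a new reading comes with each control period).
- r.camera(name): name is "scene" or "top" or "wrist"; returns a dict with "img" (420x560x3 uint8, red, green, blue), "camera_matrix" (3x3 intrinsics, pixels), "dist_coeffs" ([k1, k2, p1, p2, k3] as OpenCV has them; the pictures are not rectified), "xyz" and "attitude" of the camera in the world. Camera axes: x right, y down, z forward; pixel columns grow to the right and rows downward; lengths in m; the calibration is good to about 2 mm. A picture is of the moment at which its call begins. There is no depth.
- r.close_job(): hands the job in; it is judged then, once.
Trained networks look in the newest picture that a camera, given by its name, has taken for a name from the list of things; names that differ only in an ending like _2 or _b are one class to them, and where a whole thing is asked for, a point or a joint stands for the part that bears it (a point fixed in the world has none). Each returns a list of dicts, best first, with "score" (0 to 1); they miss things now and then, are a little off and sometimes report something else, mostly with a low value. They report only what shows in the picture. A call takes as long as a camera call. They do not tell look-alikes from the thing itself.
- r.outline_of(thing, camera): "mask" (420x560 bool, what is visible of it) and "bbox" ([centre column, centre row, width, height] in pixels, round what is visible of it).
The state is a dict: "time": time; "joint_positions": joint angles; "joint_vel": joint speeds; "joint_torque": joint torques, N m; "ee_pos": TCP position; "eef_rot": TCP orientation; "ft_force": force on the tool from outside, world axes, zero at the start; "torque": the same for the moment, N m; "width": finger opening in m; "grip_force": force on a finger pad.
Only numpy, scipy, OpenCV 4.12 (cv2) and the standard library are available. Lean on these libraries where they do the work, as an engineer would, in place of code of your own. Each camera call takes 0.05 s, during which the arm holds its last target. There are 200 camera calls.

## Working session

There is one attempt and no reset: what is moved stays moved. The work goes in short steps, Python scripts to look and compute and a shell command to move; the robot and the scene stay as the last step left them, time stands still between calls to the robot, and variables do not carry over. Pictures are saved under pics/ and viewed, at most 14 in all, crops included, and the job is handed in when it is done.

```bash
ls; mkdir -p pics
python3 - <<'E'
from bench import r
import cv2,numpy as np
s=r.read_state();print(s)
for n in("scene","top"):
    c=r.camera(n);cv2.imwrite(f"pics/{n}0.png",c["img"][:,:,::-1]);print(n,c["camera_matrix"],c["dist_coeffs"],c["xyz"],c["attitude"])
    for t in("jar_a_mid","roller","knob","pan","switch_arm","press_lever","spray_bottle","wipes_tub","terminal"):
        try:
            for d in r.outline_of(t,n):print(n,t,round(d["score"],2),np.round(d["bbox"]))
        except Exception as e:print(t,e)
E
```

```text
pics
{'time': 0.0, 'joint_positions': array([ 1.29337305,  0.33286947, -0.06471533,  1.46094684,  0.02162975,
        1.34994182, -0.08854188]), 'joint_vel': array([ 0.00125185,  0.00099823, -0.00032267, -0.00066928, -0.00149206,
        0.00095909,  0.00015913]), 'joint_torque': array([-6.14491728e-04, -6.23266840e+01,  2.39275920e-02, -3.89900672e+01,
       -6.14430942e-02,  3.98861559e-02,  2.03876684e-04]), 'ee_pos': array([ 0.15744127, -0.60444299,  0.23275286]), 'eef_rot': array([ 9.91893828e-01,  1.27067282e-01, -1.39916655e-04, -7.20962070e-04]), 'ft_force': array([ 0.8337925 , -0.24397979, -0.53856701]), 'torque': array([-0.04459096, -0.01730339, -0.02322773]), 'grip_force': 0.0, 'width': 0.08718149429550012}
scene [[407.95886685   0.         276.59720072]
 [  0.         407.95886685 204.65734467]
 [  0.           0.           1.        ]] [-0.0387721  0.         0.         0.         0.       ] [1.16268368 0.39883373 0.78050199] [ 0.38679011  0.81654174 -0.3835404  -0.19117994]
scene jar_a_mid 0.72 [356. 215.  12.  21.]
scene roller 0.64 [358. 213.   6.  22.]
scene roller 
[... 752 characters left out ...]
0.1602914  0.         0.         0.         0.       ] [ 0.47917571 -0.02788389  1.29293401] [-0.69766294  0.71535907 -0.03345419  0.02021485]
top jar_a_mid 0.37 [313. 172.  25.  27.]
top roller 0.52 [187. 137.  16.   8.]
top roller 0.49 [223. 214.  11.   3.]
top roller 0.38 [223. 273.  11.   8.]
top knob 0.84 [313. 172.  26.  23.]
top pan 0.75 [137. 243. 116. 133.]
top pan 0.37 [377. 217.  22.  16.]
top switch_arm 0.63 [189. 136.  10.   6.]
top press_lever 0.86 [313. 172.  24.  23.]
top press_lever 0.52 [138. 244. 114. 130.]
top spray_bottle 0.76 [249. 132.  31.  46.]
top spray_bottle 0.19 [411. 259.  23.  20.]
top wipes_tub 0.86 [378. 155.  40.  44.]
top terminal 0.71 [283. 293.  66.  30.]
```

View pics/scene0.png

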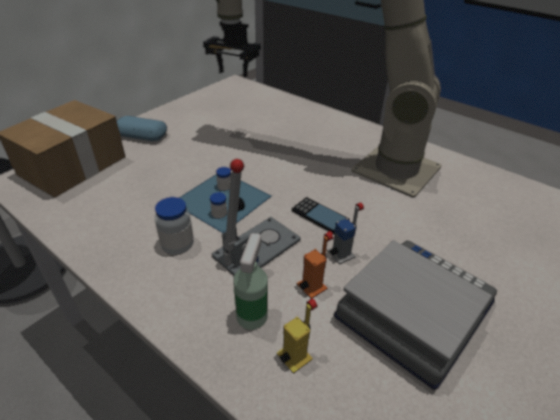

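View pics/top0.png

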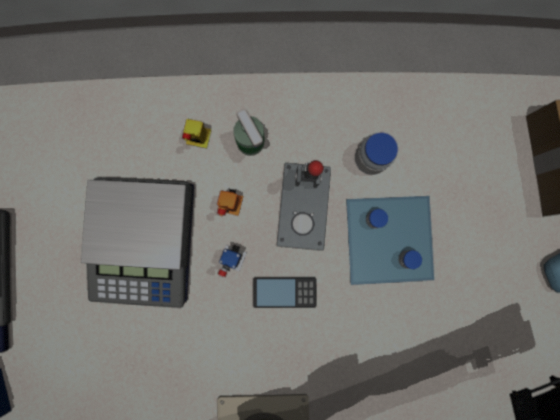

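The top view shows two blue-capped jars on the mat at (377,217) and (411,259), and the press with its spot at (303,223) and knob at (315,169). The scale pan is at (137,225).

There are three candidates for the switch: blue (230,258) with its roller at (223,273), orange (228,203) and yellow (195,132). By the description I choose the blue one and will check it in a close crop.

```bash
cat > h.py <<'E'
from bench import r
import cv2,numpy as np
from scipy.spatial.transform import Rotation as R
def cast(c,uv,z):
    uv=np.array(uv,float).reshape(-1,1,2)
    n=cv2.undistortPoints(uv,c["camera_matrix"],np.array(c["dist_coeffs"]))[:,0]
    d=np.c_[n,np.ones(len(n))]@R.from_quat(c["attitude"]).as_matrix().T
    o=np.array(c["xyz"]); return o+d*((z-o[2])/d[:,2])[:,None]
def proj(c,p):
    M=R.from_quat(c["attitude"]).as_matrix().T
    rv,_=cv2.Rodrigues(M); return cv2.projectPoints(np.array(p,float).reshape(-1,1,3),rv,-M@np.array(c["xyz"]),c["camera_matrix"],np.array(c["dist_coeffs"]))[0][:,0]
def hsv(c): return cv2.cvtColor(c["img"],cv2.COLOR_RGB2HSV)
def blobs(mask,mn=15):
    n,l,s,ce=cv2.connectedComponentsWithStats(mask.astype(np.uint8))
    return [(int(s[i,4]),ce[i],s[i,:4],l==i) for i in range(1,n) if s[i,4]>=mn]
def red(c):
    h=hsv(c); return ((h[...,0]<8)|(h[...,0]>172))&(h[...,1]>150)&(h[...,2]>90)
def blue(c):
    h=hsv(c); return (h[...,0]>105)&(h[...,0]<130)&(h[...,1]>140)&(h[...,2]>60)
E
python3 - <<'E'
from h import *
c=r.camera("top")
for n,m,z in(("red",red(c),.15),("blue",blue(c),.062)):
    for b in blobs(m,10):print(n,b[0],b[1].round(1),b[2],cast(c,b[1],z)[0].round(3))
im=c["img"]
g=cv2.cvtColor(im,cv2.COLOR_RGB2GRAY)
a=cv2.resize(im[170:320,190:450],None,fx=3,fy=3,interpolation=cv2.INTER_CUBIC)
cv2.imwrite("pics/crop1.png",a[:,:,::-1][:600])
s=r.camera("scene");b=cv2.resize(s["img"][160:360,170:370],None,fx=3,fy=3,interpolation=cv2.INTER_CUBIC);cv2.imwrite("pics/crop2.png",b[:,:,::-1])
for n,m,z in(("red",red(s),.15),("blue",blue(s),.062)):
    for b in blobs(m,10):print("scene",n,b[0],b[1].round(1),b[2],cast(s,b[1],z)[0].round(3))
E
```

```text
red 27 [185.8 135.7] [183 134   7   5] [0.747 0.158 0.15 ]
red 134 [315.5 167.7] [310 161  13  14] [ 0.666 -0.137  0.15 ]
red 36 [221.  211.4] [218 209   7   6] [0.571 0.079 0.15 ]
red 23 [222.  272.9] [219 271   7   5] [0.433 0.08  0.15 ]
blue 736 [380.9 148.5] [366 134  31  30] [ 0.725 -0.31   0.062]
blue 251 [378.3 217.7] [370 209  18  18] [ 0.553 -0.296  0.062]
blue 187 [229.6 258.2] [222 251  17  15] [0.464 0.069 0.062]
blue 247 [412.4 259.3] [404 251  18  18] [ 0.449 -0.378  0.062]
blue 24 [155.  284.4] [152 283   7   4] [0.404 0.252 0.062]
blue 20 [165.9 284.8] [163 283   7   4] [0.403 0.225 0.062]
blue 25 [154.9 291.4] [152 290   7   4] [0.387 0.253 0.062]
blue 17 [165.6 291.9] [163 291   6   3] [0.386 0.226 0.062]
blue 24 [155.1 298.2] [152 297   7   4] [0.371 0.252 0.062]
blue 18 [165.8 298.9] [163 298   7   3] [0.369 0.226 0.062]
scene red 62 [236.7 163.3] [232 160  11   7] [ 0.486 -0.277  0.15 ]
scene red 12 [359.9 205.2] [358 204   4   4] [0.426 0.08  0.15 ]
scene red 26 [329.1 234.4] [326 232   6   6] [0.562 0.079 0.15 ]
scene red 38 [312.1 302.7] [309 299   7   8] [0.741 0.158 0.15 ]
scene blue 83 [223.4 171.7] [218 168  12   8] [ 0.452 -0.371  0.062]
scene blue 134 [217.4 197.6] [210 192  16  11] [ 0.554 -0.293  0.062]
scene blue 448 [170.5 207.3] [156 198  30  19] [ 0.668 -0.361  0.062]
scene blue 101 [345.3 225.3] [337 220  17  12] [0.422 0.048 0.062]
scene blue 13 [416.2 248.5] [414 247   5   4] [0.382 0.23  0.062]
scene blue 13 [425.8 253.8] [424 252   5   4] [0.384 0.256 0.062]
```

View pics/crop1.png

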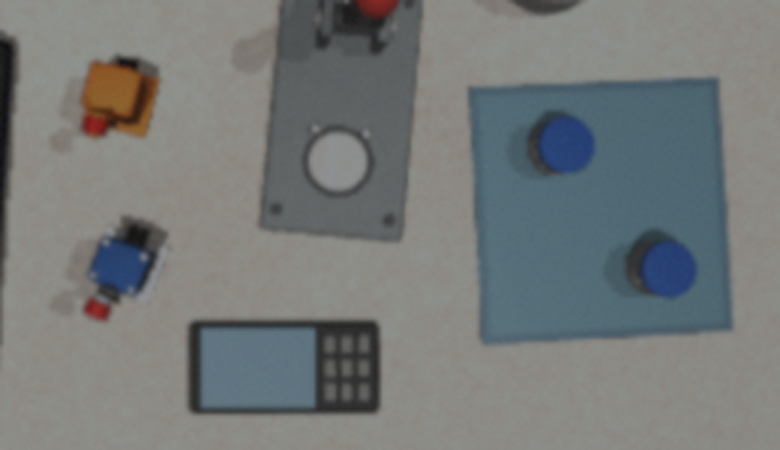

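View pics/crop2.png

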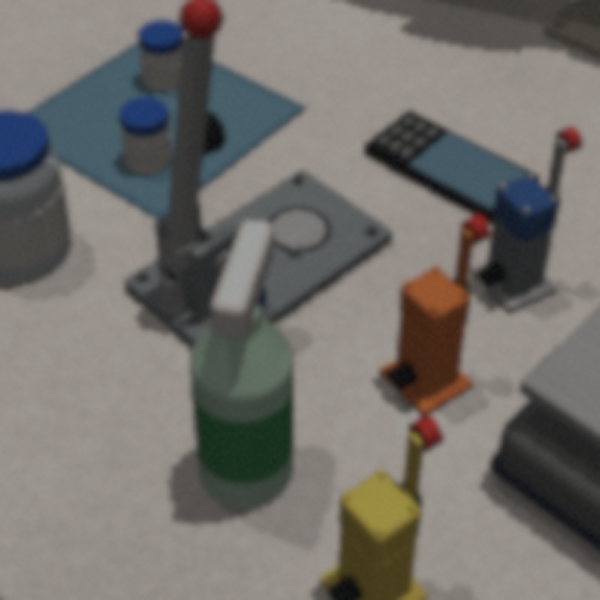

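The blue switch at crop (120,265) has a red roller on its upright arm. The orange and yellow ones are look-alikes and stay untouched. There are two jars on the mat and no third one.

Run:
```python
from h import *
c=r.camera("top")
f=lambda uv,z:cast(c,uv,z)[0]
ro=f((222,272.9),.152); hd=f((229.6,258.2),.108)
print("roller",ro,"head",hd,"dist",np.linalg.norm((hd-ro)[:2]),"yaw",np.degrees(np.arctan2(*(hd-ro)[1::-1])))
sp=f((190+338/3,170+161/3),.016); kn=f((315.5,167.7),.289)
print("spot",sp,"knob",kn,"d",np.linalg.norm((kn-sp)[:2]),"yaw",np.degrees(np.arctan2(*(kn-sp)[1::-1])))
a=f((190+260/3,170+228/3),.016);b=f((190+401/3,170+241/3),.016)
d=a-b;print("plate edge",np.linalg.norm(d),"press x yaw",np.degrees(np.arctan2(d[1],d[0]))-90)
# pan: silver-gray bright inside scale outline
m=max(r.outline_of("pan","top"),key=lambda d:d["score"]);print(m["bbox"])
a=cv2.resize(c["img"][160:320,60:220],None,fx=3.7,fy=3.7,interpolation=cv2.INTER_CUBIC);cv2.imwrite("pics/pan.png",a[:,:,::-1])
# lever side-edges hole: spot ellipse fit
g=c["img"].mean(2);
for bl in blobs((g>np.median(g[205:240,285:320])+12)&(np.hypot(*np.meshgrid(np.arange(560)-302.7,np.arange(420)-223.7))<14),50):print("spot blob",bl[0],bl[1],f(bl[1],.016))
for uv in((378.3,217.7),(412.4,259.3)):print("jar",f(uv,.060))
for n in("spray_bottle","wipes_tub","terminal"):
    d=r.outline_of(n,"top")[0];print(n,f(d["bbox"][:2],0.1 if n!="terminal" else .014))
```

```text
roller [0.43273477 0.07970739 0.152     ] head [0.46465575 0.06543285 0.108     ] dist 0.03496729716866168 yaw -24.093398944071613
spot [ 0.54568061 -0.11298293  0.016     ] knob [ 0.64292473 -0.12386991  0.289     ] d 0.0978516451366219 yaw -6.3879533734863845
plate edge 0.11876684460965989 press x yaw -6.779558785017059
[136.7, 243.4, 114.6, 130.1]
spot blob 284 [302.18309859 223.29225352] [ 0.54665562 -0.11179008  0.016     ]
jar [ 0.55327734 -0.29670893  0.06      ]
jar [ 0.4486146 -0.3783055  0.06     ]
spray_bottle [0.76331209 0.0127566  0.1       ]
wipes_tub [ 0.6996654  -0.28966046  0.1       ]
terminal [ 0.37431654 -0.05921438  0.014     ]
```

View pics/pan.png

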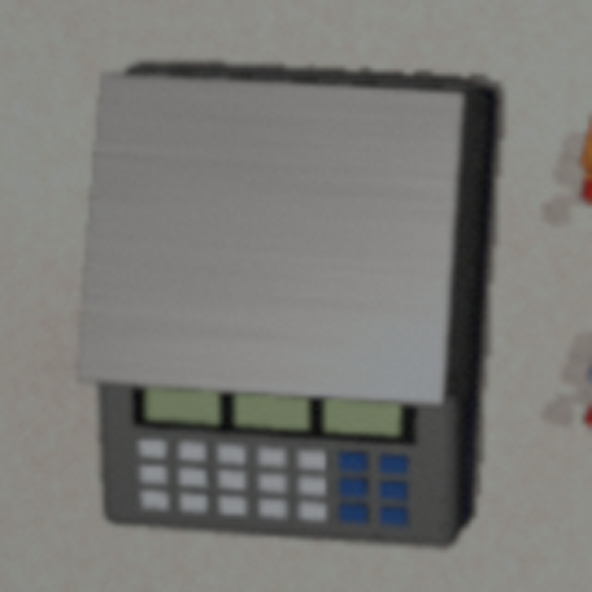

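```bash
cat >> h.py <<'E'
def go(x,y,z,yaw):
    s=r.read_state();M=R.from_quat(s["eef_rot"]).as_matrix();p=s["ee_pos"]
    y0=np.degrees(np.arctan2(M[1,0],M[0,0]));d=M.T@(np.array([x,y,z])-p)
    t=(y0-yaw+180)%360-180
    print("t",round(s["time"],2),"at",p.round(4),"yaw",round(y0,1),"q7",s["joint_positions"][6].round(2),"-> tool shift (before turn) mm",(d*1000).round(1),"turn rad",round(np.radians(t),3),"F",s["ft_force"].round(1))
E
python3 - <<'E'
from h import *
c=r.camera("top")
P=cast(c,60*np.array([1,0])+np.array([0,160])+np.array([(103,73),(464,93),(444,404),(80,382)])/3.7,.110);print(P.round(3),P.mean(0),np.linalg.norm(P[0]-P[1]),np.linalg.norm(P[1]-P[2]))
go(.43,-.36,.25,-24); go(.408,.035,.25,-24)
E
```

```text
[[0.658 0.403 0.11 ]
 [0.638 0.166 0.11 ]
 [0.442 0.182 0.11 ]
 [0.459 0.418 0.11 ]] [0.54924449 0.291988   0.11      ] 0.2371259725464208 0.19707027310265465
t 1.4 at [ 0.1575 -0.6048  0.2336] yaw 14.6 q7 -0.09 -> tool shift (before turn) mm [ 325.4 -168.3  -16.4] turn rad 0.674 F [ 0.6 -0.1  0.1]
t 1.4 at [ 0.1575 -0.6048  0.2336] yaw 14.6 q7 -0.09 -> tool shift (before turn) mm [ 403.6 -556.1  -16.5] turn rad 0.674 F [ 0.6 -0.1  0.1]
```

```bash
python3 -m pendant '[[0.036,-0.0187,-0.002,0],[0.036,-0.0187,-0.002,0],[0.036,-0.0187,-0.002,0],[0.036,-0.0187,-0.002,0],[0.036,-0.0187,-0.002,0],[0.036,-0.0187,-0.002,0],[0.036,-0.0187,-0.002,0],[0.036,-0.0187,-0.002,0]]' 0
python3 -m pendant '[[0.036,-0.0187,-0.002,0],[0,0,0,0.112],[0,0,0,0.112],[0,0,0,0.112],[0,0,0,0.112],[0,0,0,0.112],[0,0,0,0.112]]'
python3 -c "
from h import *
go(.408,.035,.25,-24)"
```

```text
time: 2.07
ee_pos: [0.3997, -0.386, 0.25]
eef_rot: [0.992, 0.127, 0.0, 0.0]
ft_force: [0.6, -0.9, -0.4]
width: 0.0419
grip_force: 0.0
time: 2.65
ee_pos: [0.4287, -0.3603, 0.2516]
eef_rot: [0.978, -0.21, 0.0, 0.0]
ft_force: [-0.5, 0.6, -0.3]
width: 0.0016
grip_force: 0.0
t 2.65 at [ 0.4287 -0.3603  0.2516] yaw -24.2 q7 -1.41 -> tool shift (before turn) mm [-181.  -352.     1.5] turn rad -0.004 F [-0.5  0.6 -0.3]
```

```bash
python3 -m pendant '[[-0.0181,-0.0352,0,0],[-0.0181,-0.0352,0,0],[-0.0181,-0.0352,0,0],[-0.0181,-0.0352,0,0],[-0.0181,-0.0352,0,0],[-0.0181,-0.0352,0,0],[-0.0181,-0.0352,0,0],[-0.0181,-0.0352,0,0]]'
python3 -m pendant '[[-0.0181,-0.0352,0,0],[-0.0181,-0.0352,0,0],[0,0,0,0],[0,0,0,0]]'
python3 -c "
from h import *
c=r.camera('wrist');cv2.imwrite('pics/w1.png',c['img'][:,:,::-1])
print(c['xyz'])
for b in blobs(red(c),10):print(b[0],b[1].round(1),b[2],cast(c,b[1],.150)[0].round(3))
for b in blobs(blue(c),60):print('b',b[0],b[1].round(1),b[2],cast(c,b[1],.108)[0].round(3))
go(.408,.035,.133,-24)"
```

```text
time: 3.32
ee_pos: [0.4099, -0.0424, 0.2518]
eef_rot: [0.978, -0.207, 0.0, 0.0]
ft_force: [2.1, 0.1, 0.3]
width: 0.0003
grip_force: 0.0
time: 3.65
ee_pos: [0.4057, 0.0367, 0.2519]
eef_rot: [0.979, -0.205, 0.001, 0.0]
ft_force: [-0.9, -0.3, 0.3]
width: 0.0005
grip_force: 0.0
[0.48204805 0.00369262 0.40383545]
693 [110.8  22.8] [94 10 35 28] [0.573 0.08  0.15 ]
373 [206.3 215.6] [194 207  26  18] [0.432 0.082 0.15 ]
b 1939 [214.7 157. ] [190 135  50  45] [0.467 0.066 0.108]
b 174 [112.6 268.5] [103 262  20  14] [0.414 0.197 0.108]
b 168 [ 90.1 276. ] [ 80 270  21  13] [0.415 0.22  0.108]
b 160 [122.  280.2] [113 274  19  13] [0.4   0.195 0.108]
b 159 [100.  287.4] [ 90 282  20  12] [0.402 0.218 0.108]
b 151 [131.  291.5] [122 286  19  12] [0.386 0.194 0.108]
b 148 [109.2 298.4] [100 293  19  12] [0.388 0.216 0.108]
t 3.7 at [0.4058 0.0351 0.2517] yaw -23.8 q7 -2.08 -> tool shift (before turn) mm [  1.9  -0.9 118.7] turn rad 0.003 F [-0.4 -0.4 -0.3]
```

View pics/w1.png

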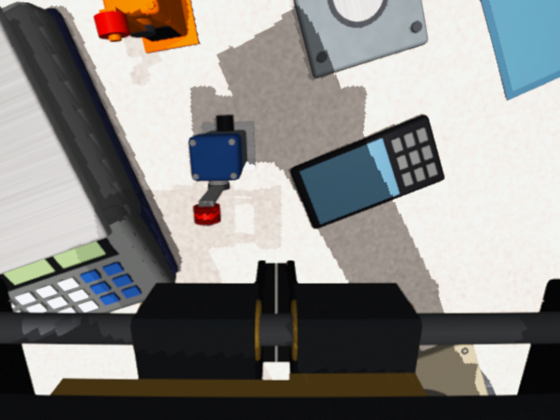

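The wrist view confirms the blue switch's roller at (206,215), which is (0.432, 0.081). The fingertips sit about 53 mm to its -y side.

```bash
python3 -m pendant '[[0.001,0,0.0395,0],[0.001,0,0.0395,0],[0.001,0,0.0395,0],[0,0,0,0]]'
python3 -m pendant '[[0,-0.012,0,0],[0,-0.012,0,0],[0,-0.012,0,0],[0,0,0,0]]'
python3 -m pendant '[[0,-0.010,0,0],[0,-0.010,0,0],[0,-0.010,0,0],[0,0,0,0],[0,0,0,0]]'
python3 -c "
from h import *
c=r.camera('top')
for b in blobs(red(c),10):print(b[0],b[1].round(1),b[2],cast(c,b[1],.14)[0].round(3))
go(.408,.035,.133,-24)"
```

```text
time: 4.03
ee_pos: [0.4046, 0.0318, 0.1272]
eef_rot: [0.978, -0.208, -0.005, 0.001]
ft_force: [-1.2, -1.0, 0.1]
width: 0.0003
grip_force: 0.0
time: 4.37
ee_pos: [0.4247, 0.0674, 0.135]
eef_rot: [0.978, -0.207, 0.001, -0.001]
ft_force: [-0.4, -0.2, 1.0]
width: 0.0005
grip_force: 0.2
time: 4.78
ee_pos: [0.4355, 0.0922, 0.1341]
eef_rot: [0.978, -0.208, 0.0, 0.001]
ft_force: [-3.2, -3.7, 4.9]
width: 0.0003
grip_force: 3.2
28 [185.9 135.8] [183 134   7   5] [0.749 0.159 0.14 ]
140 [315.3 167.7] [309 161  14  14] [ 0.667 -0.138  0.14 ]
38 [221.4 211.4] [218 209   8   6] [0.572 0.08  0.14 ]
t 4.83 at [0.4355 0.092  0.1341] yaw -24.0 q7 -2.34 -> tool shift (before turn) mm [-2.  63.3  1.2] turn rad 0.0 F [-2.7 -4.6  4.6]
```

```bash
python3 -m pendant '[[0,-0.001,0,0],[0,0,0,0],[0,0,0,0],[0,0,0,0]]'
python3 -c "
from h import *
c=r.camera('wrist')
for b in blobs(red(c),30):print(b[0],b[1].round(1),b[2],cast(c,b[1],.137)[0].round(3))"
python3 -m pendant '[[0,0.012,0,0],[0,0.012,0,0],[0,0.012,0,0],[0,0.012,0,0],[0,0.012,0,0],[0,0,-0.03,0],[0,0,-0.03,0],[0,0,-0.03,0]]'
python3 -m pendant '[[0,0,-0.03,0],[0,0,0,0],[0,0,0,0]]' 1
python3 -c "
from h import *
c=r.camera('wrist')
for b in blobs(red(c),30):print(b[0],b[1].round(1),b[2],cast(c,b[1],.150)[0].round(3))
t=r.camera('top')
for b in blobs(blue(t),200):print('b',b[0],b[1].round(1),cast(t,b[1],.06)[0].round(3))
go(.43,-.3,.25,-6.8)"
```

```text
time: 5.17
ee_pos: [0.4357, 0.0927, 0.1339]
eef_rot: [0.978, -0.208, 0.0, 0.001]
ft_force: [-1.9, -5.1, 2.5]
width: 0.0
grip_force: 3.2
time: 5.88
ee_pos: [0.411, 0.0393, 0.2252]
eef_rot: [0.978, -0.207, 0.0, -0.0]
ft_force: [1.0, -0.6, 0.8]
width: 0.0003
grip_force: 0.0
time: 6.13
ee_pos: [0.4123, 0.0396, 0.2553]
eef_rot: [0.978, -0.207, 0.002, -0.0]
ft_force: [-0.2, -0.1, -0.5]
width: 0.0132
grip_force: 0.0
657 [121.7  33.9] [106  22  33  27] [0.573 0.08  0.15 ]
359 [213.4 221.3] [202 213  25  18] [0.433 0.083 0.15 ]
b 734 [380.8 148.5] [ 0.726 -0.311  0.06 ]
b 252 [378.3 217.8] [ 0.553 -0.297  0.06 ]
b 251 [412.4 259.3] [ 0.449 -0.378  0.06 ]
t 6.23 at [0.4111 0.0396 0.253 ] yaw -23.9 q7 -2.09 -> tool shift (before turn) mm [155.  302.7   3. ] turn rad -0.299 F [-0.1 -0.4 -0.5]
```

Tare is done: about 5 N on the arm, held for more than 0.2 s, and the roller is back upright at (0.433, 0.083). Next I go to the first jar.

```bash
python3 -m pendant '[[0.0172,0.0336,0,0],[0.0172,0.0336,0,0],[0.0172,0.0336,0,0],[0.0172,0.0336,0,0],[0.0172,0.0336,0,0],[0.0172,0.0336,0,0],[0.0172,0.0336,0,0],[0.0172,0.0336,0,0]]'
python3 -m pendant '[[0.0172,0.0336,0,0],[0.012,0,0,-0.1],[0.035,0,0,-0.1],[0.035,0,0,-0.1],[0.02,0,0,0],[0,0,0,0]]'
python3 -c "
from h import *
c=r.camera('wrist')
for b in blobs(blue(c),300):print(b[0],b[1].round(1),b[2],cast(c,b[1],.060)[0].round(3))
cv2.imwrite('pics/w2.png',c['img'][:,:,::-1])
go(.553,-.296,.25,-6.8)"
```

```text
time: 6.9
ee_pos: [0.4273, -0.2632, 0.2518]
eef_rot: [0.978, -0.207, -0.001, -0.0]
ft_force: [1.4, 0.4, -0.2]
width: 0.0739
grip_force: 0.0
time: 7.4
ee_pos: [0.5312, -0.3238, 0.2503]
eef_rot: [0.998, -0.057, -0.001, -0.002]
ft_force: [0.1, 0.7, -0.1]
width: 0.087
grip_force: 0.0
1390 [205.6   9.1] [163   0  85  25] [ 0.701 -0.282  0.06 ]
1813 [246.4 174.6] [223 151  48  48] [ 0.555 -0.297  0.06 ]
1462 [337.1 264. ] [315 243  45  42] [ 0.45  -0.378  0.06 ]
t 7.45 at [ 0.5295 -0.324   0.2506] yaw -6.6 q7 -1.28 -> tool shift (before turn) mm [ 20.2 -30.5   0.7] turn rad 0.003 F [-0.3 -0.1 -0.5]
```

View pics/w2.png

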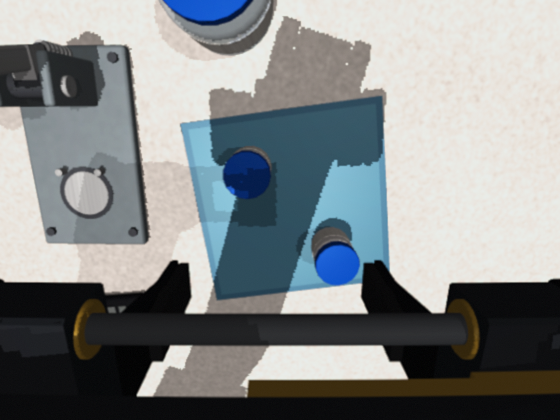

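The jars show at (246,175) → (0.555, -0.297) and (337,264) → (0.450, -0.378), matching the top camera. I descend on the first one.

```bash
python3 -m pendant '[[0.021,-0.030,0,0],[0,0,0.040,0],[0,0,0.040,0],[0,0,0.040,0],[0,0,0.040,0],[0,0,0.040,0],[0,0,0.020,0],[0,0,0.010,0]]'
python3 -m pendant '[[0,0,0.003,0],[0,0,0,0],[0,0,0,0],[0,0,0,0],[0,0,0,0],[0,0,0,0],[0,0,0,0]]' 0 15
python3 -c "
from h import *
go(.554,-.297,.018,-6.8)"
```

```text
time: 8.12
ee_pos: [0.5494, -0.2967, 0.0188]
eef_rot: [0.998, -0.059, -0.003, -0.001]
ft_force: [0.4, 1.0, 0.5]
width: 0.0871
grip_force: 0.0
time: 8.7
ee_pos: [0.5533, -0.2977, 0.0207]
eef_rot: [0.998, -0.059, 0.0, 0.0]
ft_force: [-0.3, 1.6, 0.7]
width: 0.0483
grip_force: 0.7
t 8.7 at [ 0.5533 -0.2977  0.0207] yaw -6.7 q7 -1.4 -> tool shift (before turn) mm [ 0.6 -0.7  2.7] turn rad 0.001 F [-0.3  1.6  0.7]
```

```bash
python3 -m pendant '[[0,0,0,0],[0,0,0,0],[0,0,-0.03,0],[0,0,-0.04,0],[0,0,-0.04,0],[0,0,-0.02,0],[0,0,0,-0.124],[0,0,0,-0.124]]' 0 20
python3 -m pendant '[[0,0,0,-0.124],[0,0,0,-0.124],[0,0,0,-0.124],[0,0,0,-0.124],[0,0,0,-0.124],[0,0,0,-0.124],[0,0,0,-0.124],[0,0,0,-0.124]]'
python3 -m pendant '[[0,0,0,-0.124],[0,0,0,-0.124],[0,0,0,-0.124],[0,0,0,-0.124],[0,0,0,-0.124],[0,0,0,-0.124],[0,0,0,-0.124],[0,0,0,-0.124]]'
python3 -m pendant '[[0,0,0,-0.124],[0,0,0,-0.124],[0,0,0,-0.124],[0,0,0,-0.124],[0,0,0,-0.124],[0,0,0,-0.124],[0,0,0,-0.124],[0,0,0,-0.042]]'
python3 -c "
from h import *
s=r.read_state();print(s['width'],s['grip_force'])
c=r.camera('wrist');cv2.imwrite('pics/w3.png',c['img'][:,:,::-1])
t=r.camera('top')
for b in blobs(blue(t),200):print('b',b[0],b[1].round(1),cast(t,b[1],.06)[0].round(3))
np.save('w3.npy',c,allow_pickle=True)
go(.546,-.1125,.145,173.2)"
```

```text
time: 9.37
ee_pos: [0.5538, -0.2978, 0.152]
eef_rot: [0.998, 0.068, 0.001, 0.001]
ft_force: [-0.1, 0.1, -1.4]
width: 0.0461
grip_force: 20.0
time: 10.03
ee_pos: [0.5528, -0.2974, 0.1497]
eef_rot: [0.845, 0.535, -0.0, -0.0]
ft_force: [-0.2, -0.6, -0.8]
width: 0.0461
grip_force: 20.0
time: 10.7
ee_pos: [0.5527, -0.2975, 0.1497]
eef_rot: [0.489, 0.873, -0.0, -0.0]
ft_force: [0.1, -0.8, -1.2]
width: 0.0461
grip_force: 20.0
time: 11.37
ee_pos: [0.5527, -0.2976, 0.1497]
eef_rot: [0.055, 0.998, 0.0, -0.0]
ft_force: [-1.0, -1.1, -1.2]
width: 0.0463
grip_force: 20.0
0.04628043479171274 19.999162573367357
b 743 [380.9 148.6] [ 0.725 -0.311  0.06 ]
t 11.47 at [ 0.5527 -0.2976  0.1497] yaw 173.3 q7 1.59 -> tool shift (before turn) mm [ 28.2 183.    4.7] turn rad 0.002 F [ 0.4 -0.2 -0.5]
```

View pics/w3.png

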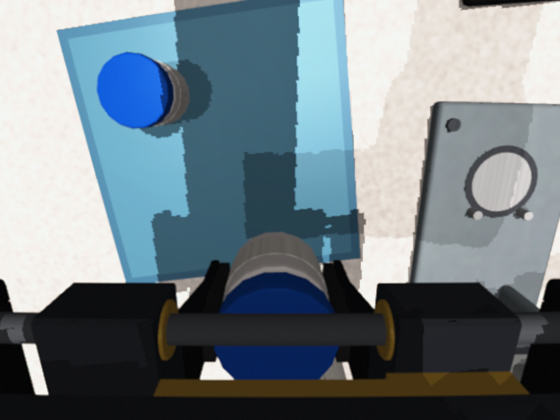

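The jar is gripped at (275,320). The spot shows at (502,180), its pins at (477,214) and (528,214), and the other jar at (135,90).

```bash
python3 -c "
from h import *
c=np.load('w3.npy',allow_pickle=True).item()
g=c['img'].astype(int);u,v=np.meshgrid(np.arange(560),np.arange(420))
m=(g.mean(2)>150)&(np.hypot(u-502,v-180)<31)
for b in blobs(m,200):print(b[0],b[1],b[2],cast(c,b[1],.016)[0])
print(cast(c,(502,180),.016),cast(c,[(477,214),(528,214)],.026))
for b in blobs(blue(c),300):print('b',b[0],b[1].round(1),cast(c,b[1],.06)[0].round(3))
go(.546,-.1125,.145,173.2)"
python3 -m pendant '[[0.0047,0.0305,0,0],[0.0047,0.0305,0,0],[0.0047,0.0305,0,0],[0.0047,0.0305,0,0],[0.0047,0.0305,0,0],[0.0047,0.0305,0,0],[0,0,0,0]]'
```

```text
2606 [501.77014582 180.97083653] [472 153  59  58] [ 0.54719924 -0.10949719  0.016     ]
[[ 0.54639747 -0.10936841  0.016     ]] [[ 0.57004013 -0.13410883  0.026     ]
 [ 0.57470014 -0.09157119  0.026     ]]
b 4334 [132.9  89.8] [ 0.449 -0.378  0.06 ]
b 3293 [275.7 295.8] [ 0.607 -0.303  0.06 ]
b 3579 [276.1 361. ] [ 0.667 -0.31   0.06 ]
t 11.47 at [ 0.5527 -0.2976  0.1497] yaw 173.3 q7 1.59 -> tool shift (before turn) mm [ 28.2 183.    4.7] turn rad 0.002 F [ 0.4 -0.2 -0.5]
time: 12.05
ee_pos: [0.5462, -0.1049, 0.1506]
eef_rot: [0.055, 0.998, 0.001, 0.0]
ft_force: [0.7, 1.2, -0.3]
width: 0.046
grip_force: 20.0
```

```bash
python3 -c "
from h import *
go(.546,-.1105,.037,173.4)"
```

```text
t 12.05 at [ 0.5462 -0.1049  0.1506] yaw 173.7 q7 1.31 -> tool shift (before turn) mm [ -0.4  -5.8 113.6] turn rad 0.004 F [ 0.7  1.2 -0.3]
```

```bash
python3 -m pendant '[[0,0,0.03,0],[0,0,0.03,0],[0,0,0.025,0],[0,0,0,0],[0,0,0,0]]'
python3 -c "
from h import *
go(.546,-.1105,.037,173.4)"
```

```text
time: 12.47
ee_pos: [0.5457, -0.1123, 0.0646]
eef_rot: [0.059, 0.998, 0.0, -0.001]
ft_force: [0.5, -0.6, 0.1]
width: 0.0464
grip_force: 20.0
t 12.47 at [ 0.5457 -0.1123  0.0646] yaw 173.2 q7 1.24 -> tool shift (before turn) mm [-0.2  1.8 27.6] turn rad -0.003 F [ 0.5 -0.6  0.1]
```

```bash
python3 -m pendant '[[0,0.002,0.014,0],[0,0,0.009,0],[0,0,0.004,0],[0,0,0,0],[0,0,0,0]]'
python3 -m pendant '[[0,0,0.001,0],[0,0,0,0],[0,0,0,0]]'
python3 -m pendant '[[0,0,0,0],[0,0,0,0],[0,0,0,0],[0,0,0,0]]' 0.8
python3 -m pendant '[[0,0,-0.03,0],[0,0,-0.04,0],[-0.01,0,-0.04,0],[-0.01,0,-0.04,0],[0,0,-0.04,0],[0,0,-0.04,0],[0,0,-0.04,0],[0,0,0,0]]' 
python3 -c "
from h import *
c=r.camera('wrist');cv2.imwrite('pics/w4.png',c['img'][:,:,::-1])
for b in blobs(blue(c),300):print('b',b[0],b[1].round(1),cast(c,b[1],.076)[0].round(4))
t=r.camera('top')
for b in blobs(blue(t),200):print('b',b[0],b[1].round(1),cast(t,b[1],.076)[0].round(3))
for b in blobs(red(t),60):print('r',b[0],b[1].round(1),cast(t,b[1],.289)[0].round(3))
go(.643,-.123,.37,173.4)"
```

```text
time: 12.88
ee_pos: [0.5467, -0.1105, 0.0383]
eef_rot: [0.058, 0.998, -0.0, 0.0]
ft_force: [-0.9, -0.1, -1.3]
width: 0.0461
grip_force: 20.0
time: 13.13
ee_pos: [0.5468, -0.1106, 0.0374]
eef_rot: [0.058, 0.998, -0.0, 0.0]
ft_force: [-0.5, 0.3, -1.2]
width: 0.0462
grip_force: 20.0
time: 13.47
ee_pos: [0.5467, -0.1105, 0.0372]
eef_rot: [0.058, 0.998, -0.0, 0.0]
ft_force: [-0.2, 0.5, -0.0]
width: 0.0645
grip_force: 0.0
time: 14.13
ee_pos: [0.5689, -0.1121, 0.315]
eef_rot: [0.058, 0.998, -0.001, 0.005]
ft_force: [0.7, 0.7, 0.7]
width: 0.0696
grip_force: 0.0
b 1594 [451.   60.8] [0.4638 0.0797 0.076 ]
b 1507 [ 23.3 101.7] [ 0.4505 -0.3672  0.076 ]
b 1405 [274.8 161.6] [ 0.5455 -0.1104  0.076 ]
b 583 [383.4 147.6] [ 0.725 -0.314  0.076]
b 247 [412.4 259.3] [ 0.449 -0.374  0.076]
t 14.23 at [ 0.5671 -0.1126  0.3086] yaw 173.3 q7 1.36 -> tool shift (before turn) mm [-76.8  -1.5 -61.2] turn rad -0.002 F [ 0.1 -0.5 -1.8]
```

The jar stands within 2 mm of the spot, at (0.5455, -0.1104). Next is the knob.

```bash
python3 -m pendant '[[0,0,-0.031,0],[0,0,-0.031,0],[-0.026,-0.001,0,0],[-0.026,0,0,0],[-0.025,0,0,0],[0,0,0,0],[0,0,0,0]]' 
python3 -c "
from h import *
c=r.camera('wrist')
for b in blobs(red(c),60):print('r',b[0],b[1].round(1),b[2],cast(c,b[1],.289)[0].round(4))
go(.643,-.1225,.281,173.4)"
```

```text
time: 14.82
ee_pos: [0.6432, -0.1222, 0.3663]
eef_rot: [0.058, 0.998, 0.001, -0.002]
ft_force: [0.1, 0.3, 0.0]
width: 0.0699
grip_force: 0.0
r 267 [471.9  96.8] [461  89  22  16] [0.5676 0.0087 0.289 ]
r 666 [277.5 234.9] [262 216  35  36] [ 0.6435 -0.1207  0.289 ]
r 177 [533.  253.2] [524 247  19  13] [0.6784 0.0575 0.289 ]
t 14.87 at [ 0.6426 -0.1222  0.3673] yaw 173.4 q7 1.33 -> tool shift (before turn) mm [-0.6 -0.3 86.3] turn rad -0.0 F [-0.4  0.2  0.9]
```

```bash
python3 -m pendant '[[0,0,0.03,0],[0,0,0.03,0],[0,0,0.02,0],[0,0,0.006,0],[0,0,0,0]]' 
python3 -m pendant '[[0,0,0,0],[0,0,0,0],[0,0,0,0],[0,0,0,0],[0,0,0,0],[0,0,0,0]]' 0 30
python3 -c "
from h import *
go(.643,-.1225,.281,173.4)"
```

```text
time: 15.28
ee_pos: [0.6414, -0.1232, 0.2819]
eef_rot: [0.059, 0.998, -0.0, -0.001]
ft_force: [-0.2, 0.2, 0.9]
width: 0.0699
grip_force: 0.0
time: 15.78
ee_pos: [0.6429, -0.1227, 0.2834]
eef_rot: [0.058, 0.998, -0.0, 0.0]
ft_force: [0.1, 0.7, -0.6]
width: 0.0377
grip_force: 0.0
t 15.78 at [ 0.6429 -0.1227  0.2834] yaw 173.3 q7 1.31 -> tool shift (before turn) mm [-0.1  0.2  2.4] turn rad -0.002 F [ 0.1  0.7 -0.6]
```

```bash
python3 -m pendant '[[0,0,0.002,0],[0,0,0,0],[0,0,0,0],[0,0,0,0]]'
python3 -m pendant '[[0.0188,0,0.002,0],[0.0185,0,0.0037,0],[0.0181,0,0.0052,0],[0.0176,0,0.0068,0],[0.0169,0,0.0083,0],[0.0161,0,0.0097,0],[0.0153,0,0.0111,0],[0.0142,0,0.0124,0]]'
python3 -m pendant '[[0.013,0,0.0136,0],[0.0119,0,0.0146,0],[0.0105,0,0.0157,0],[0.0091,0,0.0165,0],[0.0076,0,0.0172,0],[0.0061,0,0.0178,0]]'
python3 -m pendant '[[0.0045,0,0.0183,0],[0.002,0,0.010,0],[0.001,0,0.0086,0],[0,0,0,0],[0,0,0,0],[0,0,0,0]]'
python3 -c "
from h import *
go(.443,-.1,.088,173.4)"
```

```text
time: 16.12
ee_pos: [0.6431, -0.1227, 0.2817]
eef_rot: [0.058, 0.998, -0.0, 0.001]
ft_force: [-0.4, -0.3, 5.0]
width: 0.0298
grip_force: 30.0
time: 16.78
ee_pos: [0.5082, -0.1065, 0.2224]
eef_rot: [0.058, 0.998, -0.0, 0.001]
ft_force: [1.6, 1.7, 4.4]
width: 0.0303
grip_force: 30.1
time: 17.28
ee_pos: [0.4504, -0.0996, 0.1263]
eef_rot: [0.058, 0.998, -0.0, 0.001]
ft_force: [2.6, 1.4, 4.3]
width: 0.0289
grip_force: 29.8
time: 17.78
ee_pos: [0.4427, -0.0987, 0.0896]
eef_rot: [0.058, 0.998, 0.0, -0.001]
ft_force: [-3.2, 3.5, 4.9]
width: 0.0303
grip_force: 29.7
t 17.78 at [ 0.4427 -0.0987  0.0896] yaw 173.3 q7 1.38 -> tool shift (before turn) mm [-0.4 -1.3  1.6] turn rad -0.001 F [-3.2  3.5  4.9]
```

```bash
python3 -m pendant '[[0,0,0.003,0],[0,0,0,0],[0,0,0,0]]'
python3 -m pendant '[[0,0,0.003,0],[0,0,0,0],[0,0,0,0]]'
python3 -m pendant '[[0,0,0.003,0],[0,0,0,0],[0,0,0,0]]'
```

```text
time: 18.03
ee_pos: [0.4425, -0.0986, 0.0866]
eef_rot: [0.058, 0.998, 0.0, -0.001]
ft_force: [-5.0, 4.6, 7.8]
width: 0.0297
grip_force: 29.6
time: 18.28
ee_pos: [0.4428, -0.0987, 0.0839]
eef_rot: [0.058, 0.998, 0.0, -0.001]
ft_force: [-5.2, 3.7, 9.4]
width: 0.0299
grip_force: 29.0
time: 18.53
ee_pos: [0.4439, -0.0988, 0.0815]
eef_rot: [0.058, 0.998, 0.0, 0.001]
ft_force: [-2.2, 2.4, 12.7]
width: 0.0294
grip_force: 28.9
```

```bash
python3 -c "
from h import *
c=r.camera('scene')
for b in blobs(red(c),5):print('r',b[0],b[1].round(1),b[2])
x=np.array([.9935,-.114,0]);s=np.array([.547,-.1105,.016])
for th in(1.2,1.3,1.35,1.4,1.44):
    a=np.radians(86.4)-th;print(th,proj(c,s+x*(.110-.216*np.cos(a))+[0,0,.057+.216*np.sin(a)]).round(1))
a=cv2.resize(c['img'][150:290,190:330],None,fx=4,fy=4,interpolation=cv2.INTER_CUBIC);cv2.imwrite('pics/s2.png',a[:,:,::-1])"
```

```text
r 14 [360.2 205.5] [358 204   5   4]
r 28 [329.  234.6] [326 232   6   6]
r 41 [312.2 302.7] [309 298   7  10]
1.2 [[294.9 185.6]]
1.3 [[296. 191.]]
1.35 [[296.3 193.8]]
1.4 [[296.5 196.7]]
1.44 [[296.5 199.1]]
```

View pics/s2.png

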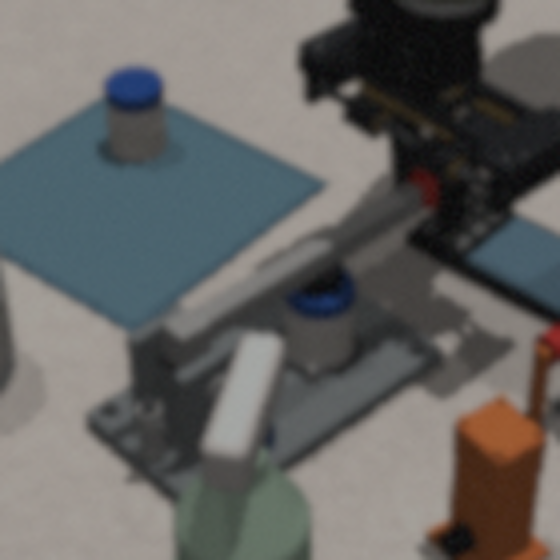

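The scene crop shows the lever nearly level with its pad on the cap and the knob at about (297,197), which matches θ≈1.40. I will push until the force clearly exceeds the seating force.

```bash
python3 -m pendant '[[0,0,0.003,0],[0,0,0,0],[0,0,0,0]]' 0 50
python3 -m pendant '[[0,0,0.004,0],[0,0,0,0],[0,0,0,0]]'
python3 -m pendant '[[0,0,0.004,0],[0,0,0,0],[0,0,0,0]]'
```

```text
time: 18.83
ee_pos: [0.4446, -0.0989, 0.0795]
eef_rot: [0.058, 0.998, -0.0, 0.001]
ft_force: [-6.2, 3.5, 26.2]
width: 0.0288
grip_force: 49.3
time: 19.08
ee_pos: [0.4457, -0.099, 0.0768]
eef_rot: [0.058, 0.998, -0.001, 0.002]
ft_force: [-9.6, 4.9, 42.6]
width: 0.0288
grip_force: 51.5
time: 19.33
ee_pos: [0.447, -0.0992, 0.0737]
eef_rot: [0.058, 0.998, -0.001, 0.003]
ft_force: [-8.6, 4.3, 49.9]
width: 0.0285
grip_force: 53.4
```

```bash
python3 -m pendant '[[0,0,-0.008,0],[-0.001,0,-0.008,0],[-0.003,0,-0.0186,0],[-0.0045,0,-0.0183,0],[-0.0061,0,-0.0178,0],[-0.0076,0,-0.0172,0],[-0.0091,0,-0.0165,0],[-0.0105,0,-0.0157,0]]'
python3 -m pendant '[[-0.0119,0,-0.0146,0],[-0.013,0,-0.0136,0],[-0.0142,0,-0.0124,0],[-0.0153,0,-0.0111,0],[-0.0161,0,-0.0097,0],[-0.0169,0,-0.0083,0],[-0.0176,0,-0.0068,0]]' 0 30
python3 -m pendant '[[-0.0181,0,-0.0052,0],[-0.0185,0,-0.0037,0],[-0.0188,0,-0.002,0],[0,0,0,0],[0,0,0,0]]'
python3 -c "
from h import *
go(.643,-.1225,.281,173.4)"
```

```text
time: 20.0
ee_pos: [0.4895, -0.1042, 0.1918]
eef_rot: [0.058, 0.998, 0.0, 0.006]
ft_force: [34.2, -1.0, -26.6]
width: 0.0286
grip_force: 50.8
time: 20.58
ee_pos: [0.5892, -0.1163, 0.2639]
eef_rot: [0.058, 0.998, 0.001, -0.001]
ft_force: [7.4, 2.8, -20.6]
width: 0.0289
grip_force: 31.0
time: 21.0
ee_pos: [0.6424, -0.1226, 0.2732]
eef_rot: [0.058, 0.998, 0.001, -0.004]
ft_force: [-2.2, 0.7, -15.8]
width: 0.0292
grip_force: 30.8
t 21.0 at [ 0.6424 -0.1226  0.2732] yaw 173.4 q7 1.3 -> tool shift (before turn) mm [-0.5  0.2 -7.8] turn rad -0.0 F [ -2.2   0.7 -15.8]
```

```bash
python3 -m pendant '[[0,0,-0.004,0],[0,0,-0.003,0],[0,0,0,0]]'
python3 -m pendant '[[0,0,0,0],[0,0,0,0],[0,0,0,0],[0,0,0,0],[0,0,0,0]]' 0.8
python3 -m pendant '[[0,0,-0.03,0],[0,0,-0.03,0],[0,0,-0.03,0],[0.03,0,0,0],[0.03,0,0,0],[0.03,0,0,0],[0.03,0,0,0],[0.03,0,0,0]]'
python3 -m pendant '[[0,0,0,0],[0,0,0,0]]'
python3 -c "
from h import *
t=r.camera('top')
for b in blobs(blue(t),200):print('b',b[0],b[1].round(1),cast(t,b[1],.074)[0].round(3))
c=r.camera('wrist');
for b in blobs(blue(c),300):print('w',b[0],b[1].round(1),b[2],cast(c,b[1],.072)[0].round(4))
s=r.camera('scene');
for b in blobs(red(s),5):print('r',b[0],b[1].round(1),b[2])
go(.546,-.1105,.037,173.4)"
```

```text
time: 21.25
ee_pos: [0.6412, -0.1226, 0.2768]
eef_rot: [0.058, 0.998, 0.001, -0.006]
ft_force: [4.0, 3.4, -40.1]
width: 0.0299
grip_force: 32.5
time: 21.67
ee_pos: [0.6443, -0.123, 0.2855]
eef_rot: [0.059, 0.998, -0.0, 0.001]
ft_force: [0.4, 0.6, -0.6]
width: 0.0557
grip_force: 0.0
time: 22.33
ee_pos: [0.4939, -0.105, 0.3741]
eef_rot: [0.058, 0.998, -0.0, 0.0]
ft_force: [-1.3, -2.0, 1.6]
width: 0.0697
grip_force: 0.0
time: 22.5
ee_pos: [0.4941, -0.106, 0.3755]
eef_rot: [0.06, 0.998, -0.002, 0.001]
ft_force: [-0.2, -1.4, 0.4]
width: 0.0699
grip_force: 0.0
b 735 [380.8 148.5] [ 0.723 -0.308  0.074]
b 248 [412.4 259.4] [ 0.449 -0.374  0.074]
w 974 [420.3 136.6] [400 118  40  38] [0.4689 0.0791 0.072 ]
w 1002 [ 68.4 162.8] [ 51 146  35  35] [ 0.4483 -0.3706  0.072 ]
w 935 [277.4 211.4] [260 195  35  34] [ 0.545  -0.1102  0.072 ]
r 62 [236.7 163.3] [232 160  11   7]
r 10 [360.5 205.5] [359 204   4   4]
r 26 [329.1 234.5] [327 232   5   6]
r 39 [312.2 302.7] [309 299   7   8]
t 22.65 at [ 0.4955 -0.1055  0.3744] yaw 173.3 q7 1.49 -> tool shift (before turn) mm [-50.5   0.8 337.4] turn rad -0.001 F [ 0.9  0.1 -0. ]
```

```bash
python3 -m pendant '[[-0.025,0,0.02,0],[-0.025,0,0.02,0],[0,0.001,0.04,0],[0,0,0.04,0],[0,0,0.04,0],[0,0,0.04,0],[0,0,0.04,0],[0,0,0.04,0]]'
python3 -m pendant '[[0,0,0.03,0],[0,0,0.02,0],[0,0,0,0],[0,0,0,0]]'
python3 -c "
from h import *
go(.546,-.1105,.037,173.4)"
```

```text
time: 23.32
ee_pos: [0.5452, -0.1091, 0.0914]
eef_rot: [0.058, 0.998, 0.001, -0.0]
ft_force: [0.7, -0.1, -0.3]
width: 0.0698
grip_force: 0.0
time: 23.65
ee_pos: [0.5448, -0.1089, 0.0432]
eef_rot: [0.058, 0.998, 0.001, -0.001]
ft_force: [0.2, -0.1, 1.2]
width: 0.0698
grip_force: 0.0
t 23.65 at [ 0.5448 -0.1089  0.0432] yaw 173.4 q7 1.21 -> tool shift (before turn) mm [-1.4 -1.4  6.2] turn rad -0.0 F [ 0.2 -0.1  1.2]
```

```bash
python3 -m pendant '[[0,-0.001,0.006,0],[0,0,0,0],[0,0,0,0],[0,0,0,0],[0,0,0,0],[0,0,0,0],[0,0,0,0]]' 0 20
python3 -m pendant '[[0,0,0,0],[0,0,0,0],[0,0,-0.02,0],[0,0,-0.04,0],[0,0,-0.04,0],[0,0,-0.04,0],[0,0,-0.04,0],[0,0,-0.03,0]]'
python3 -c "
from h import *
s=r.read_state();print(s['width'],s['grip_force'])
c=r.camera('wrist');cv2.imwrite('pics/w5.png',c['img'][100:,120:440,::-1])
go(.549,.345,.24,173.4)"
```

```text
time: 24.23
ee_pos: [0.545, -0.1113, 0.0388]
eef_rot: [0.058, 0.998, -0.0, 0.001]
ft_force: [-0.8, 0.1, 4.2]
width: 0.0465
grip_force: 20.0
time: 24.9
ee_pos: [0.5446, -0.1109, 0.2513]
eef_rot: [0.058, 0.998, -0.0, 0.001]
ft_force: [1.3, -0.3, -0.9]
width: 0.046
grip_force: 20.0
0.04603764336163318 19.997282037511468
t 24.95 at [ 0.5467 -0.1109  0.2562] yaw 173.3 q7 1.36 -> tool shift (before turn) mm [ 50.8 453.1  15.1] turn rad -0.001 F [1.3 0.3 3.9]
```

View pics/w5.png

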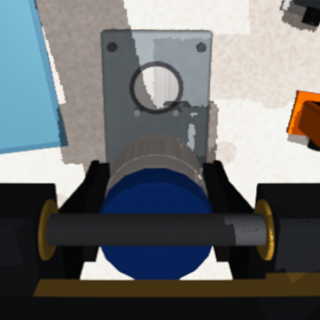

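The jar is in hand with the cap seated; the pale neck band seen before pressing at (275,265) is gone. On to the pan.

```bash
python3 -m pendant '[[0.0042,0.0378,0.001,0],[0.0042,0.0378,0.001,0],[0.0042,0.0378,0.001,0],[0.0042,0.0378,0.001,0],[0.0042,0.0378,0.001,0],[0.0042,0.0378,0.001,0],[0.0042,0.0378,0.001,0],[0.0042,0.0378,0.001,0]]'
python3 -m pendant '[[0.0042,0.0378,0.001,0],[0.0042,0.0378,0.001,0],[0.0042,0.0378,0.001,0],[0.0042,0.0378,0.001,0],[0,0,0,0],[0,0,0,0]]'
python3 -c "
from h import *
go(.549,.345,.136,173.4)"
```

```text
time: 25.62
ee_pos: [0.5459, 0.1945, 0.2394]
eef_rot: [0.059, 0.998, -0.0, -0.0]
ft_force: [1.4, -0.1, -1.5]
width: 0.0464
grip_force: 20.0
time: 26.12
ee_pos: [0.5452, 0.3484, 0.235]
eef_rot: [0.056, 0.998, 0.0, -0.001]
ft_force: [-0.1, -1.3, -1.5]
width: 0.0464
grip_force: 20.0
t 26.12 at [0.5452 0.3484 0.235 ] yaw 173.6 q7 0.51 -> tool shift (before turn) mm [-4.4 -3.  99. ] turn rad 0.004 F [-0.1 -1.3 -1.5]
```

```bash
python3 -m pendant '[[-0.004,-0.003,0.04,0],[0,0,0.035,0],[0,0,0.022,0],[0,0,0,0],[0,0,0,0]]'
python3 -m pendant '[[0,0,0.002,0],[0,0,0,0],[0,0,0,0]]'
python3 -m pendant '[[0,0,0.002,0],[0,0,0,0],[0,0,0,0]]'
python3 -m pendant '[[0,0,0.002,0],[0,0,0,0],[0,0,0,0]]'
```

```text
time: 26.53
ee_pos: [0.5511, 0.3402, 0.1386]
eef_rot: [0.059, 0.998, -0.001, -0.001]
ft_force: [0.1, 0.3, -0.5]
width: 0.0463
grip_force: 20.0
time: 26.78
ee_pos: [0.5515, 0.342, 0.1386]
eef_rot: [0.059, 0.998, 0.001, 0.001]
ft_force: [-0.4, 1.1, -0.4]
width: 0.0465
grip_force: 20.0
time: 27.03
ee_pos: [0.5509, 0.3417, 0.1352]
eef_rot: [0.058, 0.998, -0.0, 0.0]
ft_force: [0.0, 0.9, -1.0]
width: 0.0468
grip_force: 20.0
time: 27.28
ee_pos: [0.5508, 0.3417, 0.1329]
eef_rot: [0.058, 0.998, -0.0, -0.0]
ft_force: [-1.0, -0.3, -0.8]
width: 0.0465
grip_force: 20.0
```

```bash
python3 -m pendant '[[0,0,0.001,0],[0,0,0,0],[0,0,0,0]]'
python3 -m pendant '[[0,0,0.001,0],[0,0,0,0],[0,0,0,0]]'
```

```text
time: 27.53
ee_pos: [0.5509, 0.3417, 0.1319]
eef_rot: [0.058, 0.998, -0.0, -0.0]
ft_force: [0.0, 0.4, -1.3]
width: 0.0462
grip_force: 20.0
time: 27.78
ee_pos: [0.551, 0.3418, 0.1312]
eef_rot: [0.058, 0.998, 0.0, 0.0]
ft_force: [0.8, -0.2, -0.2]
width: 0.0463
grip_force: 20.0
```

```bash
python3 -m pendant '[[0,0,0.001,0],[0,0,0,0],[0,0,0,0]]'
python3 -m pendant '[[0,0,0,0],[0,0,0,0],[0,0,0,0],[0,0,0,0],[0,0,0,0]]' 0.8
python3 -m pendant '[[0,0,-0.02,0],[0,0,-0.03,0],[0,0,-0.04,0],[0,0,-0.03,0],[0,0,0,0],[0,0,0,0]]'
python3 -c "
from h import *
c=r.camera('wrist')
for b in blobs(blue(c),300):print('w',b[0],b[1].round(1),b[2],cast(c,b[1],.165)[0].round(4))
t=r.camera('top')
for b in blobs(blue(t),200):print('b',b[0],b[1].round(1),cast(t,b[1],.165)[0].round(3),cast(t,b[1],.06)[0].round(3))
go(.45,-.377,.25,173.4);go(.43,-.1,.25,173.4)"
```

```text
time: 28.03
ee_pos: [0.5515, 0.3417, 0.1309]
eef_rot: [0.059, 0.998, 0.0, 0.001]
ft_force: [0.6, -1.9, 5.7]
width: 0.0459
grip_force: 20.0
time: 28.45
ee_pos: [0.5508, 0.3417, 0.1298]
eef_rot: [0.058, 0.998, -0.0, -0.0]
ft_force: [0.1, 0.3, -0.4]
width: 0.0675
grip_force: 0.0
time: 28.95
ee_pos: [0.5513, 0.3424, 0.2519]
eef_rot: [0.058, 0.998, 0.001, 0.001]
ft_force: [0.1, -0.3, -0.9]
width: 0.0699
grip_force: 0.0
w 302 [153.   25.2] [143  18  21  15] [0.4128 0.2845 0.165 ]
w 301 [153.4  45.8] [143  39  22  15] [0.4241 0.2823 0.165 ]
w 301 [123.   47.4] [113  40  21  16] [0.4226 0.2634 0.165 ]
w 3244 [274.5 228.4] [243 196  64  65] [0.5505 0.3422 0.165 ]
b 735 [380.9 148.5] [ 0.705 -0.287  0.165] [ 0.726 -0.311  0.06 ]
b 249 [412.4 259.3] [ 0.451 -0.349  0.165] [ 0.449 -0.378  0.06 ]
t 29.05 at [0.5507 0.3414 0.2491] yaw 173.3 q7 0.52 -> tool shift (before turn) mm [ 1.640e+01 -7.252e+02 -1.000e-01] turn rad -0.002 F [ 0.8  0.2 -0.7]
t 29.05 at [0.5507 0.3414 0.2491] yaw 173.3 q7 0.52 -> tool shift (before turn) mm [ 6.850e+01 -4.525e+02 -4.000e-01] turn rad -0.002 F [ 0.8  0.2 -0.7]
```

```bash
python3 -m pendant '[[0.0057,-0.0377,0,0],[0.0057,-0.0377,0,0],[0.0057,-0.0377,0,0],[0.0057,-0.0377,0,0],[0.0057,-0.0377,0,0],[0.0057,-0.0377,0,0],[0.0057,-0.0377,0,0],[0.0057,-0.0377,0,0]]'
python3 -m pendant '[[0.0057,-0.0377,0,0],[0.0057,-0.0377,0,0],[0.0057,-0.0377,0,0],[0.0057,-0.0377,0,0],[-0.0065,-0.0341,0,0],[-0.0065,-0.0341,0,0],[-0.0065,-0.0341,0,0],[-0.0065,-0.0341,0,0]]'
python3 -m pendant '[[-0.0065,-0.0341,0,0],[-0.0065,-0.0341,0,0],[-0.0065,-0.0341,0,0],[-0.0065,-0.0341,0,0],[0,0,0,0],[0,0,0,0]]' 1
python3 -c "
from h import *
c=r.camera('wrist')
for b in blobs(blue(c),300):print('w',b[0],b[1].round(1),b[2],cast(c,b[1],.060)[0].round(4))
go(.45,-.377,.019,173.4)"
```

```text
time: 29.72
ee_pos: [0.469, 0.0454, 0.2485]
eef_rot: [0.059, 0.998, 0.0, -0.001]
ft_force: [0.9, -0.8, 0.6]
width: 0.0699
grip_force: 0.0
time: 30.38
ee_pos: [0.4391, -0.24, 0.2487]
eef_rot: [0.059, 0.998, 0.0, -0.001]
ft_force: [0.2, 0.1, 1.3]
width: 0.0697
grip_force: 0.0
time: 30.88
ee_pos: [0.4488, -0.3782, 0.2476]
eef_rot: [0.06, 0.998, 0.002, -0.001]
ft_force: [0.3, 1.9, 0.5]
width: 0.0869
grip_force: 0.0
w 1707 [274.9 197.2] [251 175  49  46] [ 0.4498 -0.3783  0.06  ]
t 30.93 at [ 0.4495 -0.3764  0.2483] yaw 173.3 q7 1.89 -> tool shift (before turn) mm [ -0.9  -1.1 229.3] turn rad -0.002 F [ 0.4  1.  -0.2]
```

```bash
python3 -m pendant '[[0,-0.001,0.040,0],[0,0,0.040,0],[0,0,0.040,0],[0,0,0.040,0],[0,0,0.040,0],[0,0,0.020,0],[0,0,0.008,0],[0,0,0,0]]'
python3 -m pendant '[[0,0,0,0],[0,0,0,0],[0,0,0,0],[0,0,0,0],[0,0,0,0],[0,0,0,0],[0,0,0,0],[0,0,0,0]]' 0 20
python3 -m pendant '[[0,0,0,0],[0,0,0,0]]'
python3 -m pendant '[[0,0,-0.03,0],[0,0,-0.04,0],[0,0,-0.04,0],[0,0,-0.02,0],[0,0,0,0]]'
python3 -c "
from h import *
go(.546,-.1105,.15,173.4)"
```

```text
time: 31.6
ee_pos: [0.4493, -0.3758, 0.0205]
eef_rot: [0.058, 0.998, 0.001, -0.001]
ft_force: [-0.3, 0.4, -0.2]
width: 0.0868
grip_force: 0.0
time: 32.27
ee_pos: [0.4501, -0.3778, 0.0223]
eef_rot: [0.058, 0.998, -0.0, 0.0]
ft_force: [0.4, -0.2, 1.2]
width: 0.0465
grip_force: 20.0
time: 32.43
ee_pos: [0.45, -0.3778, 0.0222]
eef_rot: [0.058, 0.998, -0.0, 0.0]
ft_force: [-0.4, -0.6, 1.9]
width: 0.0465
grip_force: 20.0
time: 32.85
ee_pos: [0.4522, -0.3787, 0.1572]
eef_rot: [0.058, 0.998, -0.002, 0.003]
ft_force: [0.3, 0.2, -0.6]
width: 0.0465
grip_force: 20.0
t 32.85 at [ 0.4522 -0.3787  0.1572] yaw 173.3 q7 1.85 -> tool shift (before turn) mm [-61.9 277.4   6.3] turn rad -0.001 F [ 0.3  0.2 -0.6]
```

```bash
python3 -m pendant '[[-0.0077,0.0347,0,0],[-0.0077,0.0347,0,0],[-0.0077,0.0347,0,0],[-0.0077,0.0347,0,0],[-0.0077,0.0347,0,0],[-0.0077,0.0347,0,0],[-0.0077,0.0347,0,0],[-0.0077,0.0347,0,0]]'
python3 -m pendant '[[0,0,0,0],[0,0,0.03,0],[0,0,0.03,0],[0,0,0.02,0],[0,0,0,0],[0,0,0,0]]'
python3 -c "
from h import *
go(.546,-.1105,.039,173.4)"
```

```text
time: 33.52
ee_pos: [0.5433, -0.1075, 0.1513]
eef_rot: [0.058, 0.998, -0.0, -0.0]
ft_force: [0.8, 0.3, -0.1]
width: 0.0464
grip_force: 20.0
time: 34.02
ee_pos: [0.5427, -0.1089, 0.0712]
eef_rot: [0.058, 0.998, 0.0, -0.001]
ft_force: [0.4, 0.2, 0.4]
width: 0.0466
grip_force: 20.0
t 34.02 at [ 0.5427 -0.1089  0.0712] yaw 173.3 q7 1.27 -> tool shift (before turn) mm [-3.6 -1.3 32.2] turn rad -0.001 F [0.4 0.2 0.4]
```

```bash
python3 -m pendant '[[-0.0035,-0.001,0.015,0],[0,0,0.010,0],[0,0,0.005,0],[0,0,0.002,0],[0,0,0,0],[0,0,0,0]]'
python3 -m pendant '[[0,0,0.001,0],[0,0,0,0],[0,0,0,0]]'
python3 -m pendant '[[0,0,0,0],[0,0,0,0],[0,0,0,0],[0,0,0,0],[0,0,0,0]]' 0.8
python3 -m pendant '[[0,0,-0.03,0],[0,0,-0.04,0],[0,0,-0.04,0],[0,0,-0.04,0],[0,0,-0.04,0],[0,0,-0.04,0],[0,0,-0.04,0],[0,0,-0.04,0]]' 
python3 -m pendant '[[0,0,-0.023,0],[0,0,0,0],[0,0,0,0]]' 
python3 -c "
from h import *
c=r.camera('wrist')
for b in blobs(blue(c),300):print('b',b[0],b[1].round(1),cast(c,b[1],.076)[0].round(4))
go(.643,-.1225,.37,173.4)"
```

```text
time: 34.52
ee_pos: [0.5472, -0.1105, 0.0407]
eef_rot: [0.058, 0.998, -0.0, 0.0]
ft_force: [0.4, -0.2, -0.7]
width: 0.0466
grip_force: 20.0
time: 34.77
ee_pos: [0.547, -0.1106, 0.0393]
eef_rot: [0.058, 0.998, -0.0, 0.0]
ft_force: [0.3, 0.4, -0.8]
width: 0.0465
grip_force: 20.0
time: 35.18
ee_pos: [0.5469, -0.1105, 0.0391]
eef_rot: [0.058, 0.998, -0.0, 0.0]
ft_force: [-0.2, -0.1, -0.4]
width: 0.0676
grip_force: 0.0
time: 35.85
ee_pos: [0.5464, -0.1103, 0.3513]
eef_rot: [0.058, 0.998, -0.0, 0.0]
ft_force: [1.1, 0.1, 0.7]
width: 0.0698
grip_force: 0.0
time: 36.1
ee_pos: [0.5473, -0.1103, 0.3731]
eef_rot: [0.058, 0.998, -0.0, 0.001]
ft_force: [0.1, 0.2, 0.3]
width: 0.0696
grip_force: 0.0
b 1101 [424.   89.5] [0.4655 0.0778 0.076 ]
b 1037 [275.3 173.9] [ 0.5463 -0.1104  0.076 ]
t 36.15 at [ 0.5468 -0.1104  0.3717] yaw 173.3 q7 1.42 -> tool shift (before turn) mm [-96.9  -0.8   1.7] turn rad -0.001 F [ 0.7  0.4 -0.4]
```

```bash
python3 -m pendant '[[-0.0325,0,0,0],[-0.0325,-0.001,0,0],[-0.032,0,0,0],[0,0,0,0],[0,0,0.03,0],[0,0,0.03,0],[0,0,0.02,0],[0,0,0.010,0]]' 
python3 -m pendant '[[0,0,0,0],[0,0,0,0],[0,0,0,0]]'
python3 -m pendant '[[0,0,0,0],[0,0,0,0],[0,0,0,0],[0,0,0,0],[0,0,0,0],[0,0,0,0],[0,0,0,0],[0,0,0,0]]' 0 48
python3 -c "
from h import *
go(.643,-.1225,.281,173.4)"
```

```text
time: 36.82
ee_pos: [0.6414, -0.1229, 0.2774]
eef_rot: [0.058, 0.998, 0.0, -0.003]
ft_force: [-0.5, -0.6, 0.3]
width: 0.0696
grip_force: 0.0
time: 37.07
ee_pos: [0.6434, -0.1227, 0.2835]
eef_rot: [0.058, 0.998, -0.0, 0.001]
ft_force: [-0.0, 0.6, 0.3]
width: 0.0697
grip_force: 0.0
time: 37.73
ee_pos: [0.6431, -0.1227, 0.2821]
eef_rot: [0.058, 0.998, 0.0, 0.0]
ft_force: [0.2, -0.1, 0.8]
width: 0.0297
grip_force: 48.0
t 37.73 at [ 0.6431 -0.1227  0.2821] yaw 173.3 q7 1.32 -> tool shift (before turn) mm [0.1 0.2 1.1] turn rad -0.001 F [ 0.2 -0.1  0.8]
```

```bash
python3 -m pendant '[[0.0188,0,0.002,0],[0.0185,0,0.0037,0],[0.0181,0,0.0052,0],[0.0176,0,0.0068,0],[0.0169,0,0.0083,0],[0.0161,0,0.0097,0],[0.0153,0,0.0111,0],[0.0142,0,0.0124,0]]'
python3 -m pendant '[[0.013,0,0.0136,0],[0.0119,0,0.0146,0],[0.0105,0,0.0157,0],[0.0091,0,0.0165,0],[0.0076,0,0.0172,0],[0.0061,0,0.0178,0],[0.0045,0,0.0183,0]]'
python3 -m pendant '[[0.002,0,0.010,0],[0.001,0,0.0086,0],[0,0,0,0],[0,0,0,0],[0,0,0,0]]'
python3 -m pendant '[[0,0,0.003,0],[0,0,0,0],[0,0,0,0]]'
```

```text
time: 38.4
ee_pos: [0.5087, -0.1066, 0.224]
eef_rot: [0.058, 0.998, -0.0, 0.001]
ft_force: [0.6, 2.3, 7.2]
width: 0.0299
grip_force: 48.1
time: 38.98
ee_pos: [0.4457, -0.099, 0.109]
eef_rot: [0.058, 0.998, -0.0, -0.0]
ft_force: [-1.8, 2.3, 6.4]
width: 0.0293
grip_force: 47.6
time: 39.4
ee_pos: [0.4426, -0.0986, 0.0905]
eef_rot: [0.058, 0.998, 0.0, -0.001]
ft_force: [-4.9, 4.0, 4.8]
width: 0.03
grip_force: 47.5
time: 39.65
ee_pos: [0.4423, -0.0986, 0.0875]
eef_rot: [0.058, 0.998, 0.0, -0.001]
ft_force: [-7.7, 3.8, 8.8]
width: 0.0293
grip_force: 47.3
```

```bash
python3 -m pendant '[[0,0,0.003,0],[0,0,0,0],[0,0,0,0]]'
python3 -m pendant '[[0,0,0.003,0],[0,0,0,0],[0,0,0,0]]'
python3 -m pendant '[[0,0,0.003,0],[0,0,0,0],[0,0,0,0],[0,0,0,0]]'
```

```text
time: 39.9
ee_pos: [0.4421, -0.0986, 0.0846]
eef_rot: [0.058, 0.998, 0.0, -0.002]
ft_force: [-10.1, 5.3, 10.7]
width: 0.0294
grip_force: 47.1
time: 40.15
ee_pos: [0.4433, -0.0987, 0.0826]
eef_rot: [0.058, 0.998, -0.0, -0.001]
ft_force: [-10.7, 4.7, 20.4]
width: 0.0293
grip_force: 45.9
time: 40.48
ee_pos: [0.4445, -0.0989, 0.0803]
eef_rot: [0.058, 0.998, -0.0, 0.001]
ft_force: [-8.4, 3.8, 24.6]
width: 0.0292
grip_force: 46.5
```

```bash
python3 -m pendant '[[0,0,0.002,0],[0,0,0,0],[0,0,0,0],[0,0,0,0],[0,0,0,0]]'
python3 -m pendant '[[0,0,0.002,0],[0,0,0,0],[0,0,0,0],[0,0,0,0],[0,0,0,0]]'
python3 -c "
from h import *
c=r.camera('scene')
x=np.array([.9935,-.114,0]);s=np.array([.547,-.1105,.016])
h=hsv(c);m=((h[...,0]<10)|(h[...,0]>170))&(h[...,1]>110)&(h[...,2]>50)
for b in blobs(m[180:215,280:312],4):print(b[0],b[1]+[280,180],b[2])
a=cv2.resize(c['img'][170:270,230:330],None,fx=6,fy=6,interpolation=cv2.INTER_CUBIC);cv2.imwrite('pics/s3.png',a[:,:,::-1])"
```

```text
time: 40.9
ee_pos: [0.4451, -0.0989, 0.0791]
eef_rot: [0.058, 0.998, -0.001, 0.001]
ft_force: [-9.1, 4.7, 33.1]
width: 0.0288
grip_force: 47.4
time: 41.32
ee_pos: [0.4456, -0.099, 0.0778]
eef_rot: [0.058, 0.998, -0.001, 0.002]
ft_force: [-11.6, 5.0, 41.6]
width: 0.0287
grip_force: 48.7
22 [295.72727273 196.81818182] [13 14  6  8]
```

View pics/s3.png

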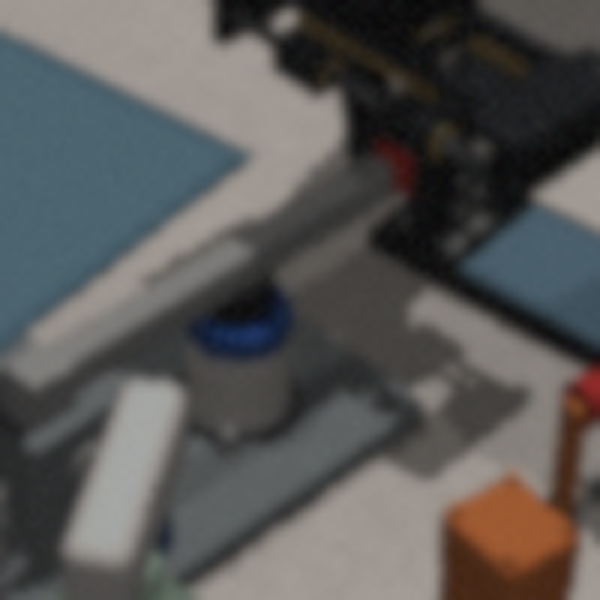

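The knob at (296,197) matches θ=1.40 and 42 N was carried, so the cap is fully home. I return the lever with a lighter grip.

```bash
python3 -m pendant '[[0,0,-0.004,0],[0,0,0,0],[-0.003,0,-0.0186,0],[-0.0045,0,-0.0183,0],[-0.0061,0,-0.0178,0],[-0.0076,0,-0.0172,0],[-0.0091,0,-0.0165,0],[-0.0105,0,-0.0157,0]]' 0 18
python3 -m pendant '[[-0.0119,0,-0.0146,0],[-0.013,0,-0.0136,0],[-0.0142,0,-0.0124,0],[-0.0153,0,-0.0111,0],[-0.0161,0,-0.0097,0],[-0.0169,0,-0.0083,0],[-0.0176,0,-0.0068,0]]'
python3 -m pendant '[[-0.0181,0,-0.0052,0],[-0.0185,0,-0.0037,0],[-0.0188,0,-0.002,0],[0,0,0,0],[0,0,0,0]]'
python3 -m pendant '[[0,0,0,0],[0,0,0,0],[0,0,0,0],[0,0,0,0],[0,0,0,0]]' 0.8
python3 -c "
from h import *
go(.643,-.1225,.375,173.4)"
```

```text
time: 42.03
ee_pos: [0.486, -0.1039, 0.1846]
eef_rot: [0.058, 0.998, -0.0, 0.002]
ft_force: [12.3, 2.8, -6.8]
width: 0.029
grip_force: 18.1
time: 42.62
ee_pos: [0.5893, -0.1163, 0.2599]
eef_rot: [0.058, 0.998, 0.0, 0.0]
ft_force: [1.5, 1.8, -1.0]
width: 0.0289
grip_force: 18.2
time: 43.03
ee_pos: [0.6441, -0.1229, 0.2701]
eef_rot: [0.058, 0.998, 0.0, 0.0]
ft_force: [1.8, -1.2, 1.1]
width: 0.0288
grip_force: 18.2
time: 43.45
ee_pos: [0.6428, -0.123, 0.2701]
eef_rot: [0.058, 0.998, -0.0, -0.0]
ft_force: [0.3, -0.3, -0.4]
width: 0.0548
grip_force: 0.0
t 43.45 at [ 0.6428 -0.123   0.2701] yaw 173.3 q7 1.32 -> tool shift (before turn) mm [-1.000e-01  4.000e-01 -1.049e+02] turn rad -0.002 F [ 0.3 -0.3 -0.4]
```

```bash
python3 -m pendant '[[0,0,-0.035,0],[0,0,-0.035,0],[0,0,-0.035,0],[0.032,0.001,0,0],[0.032,0,0,0],[0.033,0,0,0],[0,0,0,0],[0,0,0,0]]'
python3 -c "
from h import *
c=r.camera('wrist')
for b in blobs(blue(c),300):print('w',b[0],b[1].round(1),b[2],cast(c,b[1],.072)[0].round(4))
s=r.camera('scene');
for b in blobs(red(s),5):print('r',b[0],b[1].round(1),b[2])
for b in blobs(blue(s),60):print('sb',b[0],b[1].round(1),b[2],cast(s,b[1],.165)[0].round(3))
go(.546,-.1105,.039,173.4)"
```

```text
time: 44.12
ee_pos: [0.5456, -0.111, 0.3758]
eef_rot: [0.059, 0.998, -0.002, 0.0]
ft_force: [0.0, 0.0, -0.7]
width: 0.0696
grip_force: 0.0
w 1084 [424.3  91.2] [403  71  42  41] [0.4656 0.0793 0.072 ]
w 998 [276.7 174.4] [259 157  36  36] [ 0.5462 -0.1105  0.072 ]
r 8 [360.5 205.6] [359 204   4   4]
r 24 [329.3 234.5] [327 232   5   6]
r 38 [312.1 302.7] [309 299   7   8]
sb 260 [456.2  33.9] [445  19  22  28] [-1.108 -0.23   0.165]
sb 498 [482.   64.3] [458  43  40  42] [-0.747  0.012  0.165]
sb 232 [445.   63.5] [436  52  20  24] [-0.641 -0.114  0.165]
sb 289 [514.8  84. ] [496  74  38  20] [-0.614  0.181  0.165]
sb 451 [170.5 207.4] [156 198  30  20] [ 0.739 -0.252  0.165]
sb 152 [269.6 221.8] [262 216  16  12] [ 0.628 -0.04   0.165]
sb 93 [345.6 225.3] [338 221  16  11] [0.527 0.099 0.165]
sb 318 [446.  285.8] [435 277  23  19] [0.553 0.343 0.165]
t 44.22 at [ 0.5471 -0.111   0.3753] yaw 173.3 q7 1.41 -> tool shift (before turn) mm [  1.4   0.6 336.3] turn rad -0.003 F [-0.6 -0.1 -1.1]
```

```bash
python3 -m pendant '[[0.001,0,0.04,0],[0,0,0.04,0],[0,0,0.04,0],[0,0,0.04,0],[0,0,0.04,0],[0,0,0.04,0],[0,0,0.04,0],[0,0,0.03,0]]'
python3 -m pendant '[[0,0,0.017,0],[0,0,0.01,0],[0,0,0,0],[0,0,0,0]]'
python3 -m pendant '[[0,0,0,0],[0,0,0,0],[0,0,0,0],[0,0,0,0],[0,0,0,0],[0,0,0,0],[0,0,0,0],[0,0,0,0]]' 0 20
python3 -c "
from h import *
print(r.read_state()['width'],r.read_state()['grip_force'])
go(.549,.238,.245,173.4)"
```

```text
time: 44.88
ee_pos: [0.5455, -0.1096, 0.0612]
eef_rot: [0.058, 0.998, 0.001, -0.001]
ft_force: [-0.9, -0.7, -0.3]
width: 0.0694
grip_force: 0.0
time: 45.22
ee_pos: [0.5467, -0.1098, 0.0383]
eef_rot: [0.058, 0.998, 0.0, 0.0]
ft_force: [0.7, -0.3, 1.5]
width: 0.0694
grip_force: 0.0
time: 45.88
ee_pos: [0.5463, -0.1106, 0.0386]
eef_rot: [0.058, 0.998, -0.0, 0.0]
ft_force: [-1.6, -0.2, 7.4]
width: 0.0463
grip_force: 20.0
0.04634879108668373 20.000507198274136
t 45.88 at [ 0.5463 -0.1106  0.0386] yaw 173.3 q7 1.23 -> tool shift (before turn) mm [  37.8  346.4 -206.6] turn rad -0.002 F [-1.6 -0.2  7.4]
```

```bash
python3 -m pendant '[[0,0,-0.03,0],[0,0,-0.037,0],[0,0,-0.04,0],[0,0,-0.04,0],[0,0,-0.04,0],[0,0,-0.02,0],[0.0038,0.0346,0,0],[0.0038,0.0346,0,0]]'
python3 -m pendant '[[0.0038,0.0346,0,0],[0.0038,0.0346,0,0],[0.0038,0.0346,0,0],[0.0038,0.0346,0,0],[0.0038,0.0346,0,0],[0.0038,0.0346,0,0],[0.0038,0.0346,0,0],[0.0038,0.0346,0,0]]'
python3 -m pendant '[[0,0,0,0],[0,0,0.03,0],[0,0,0.03,0],[0,0,0.02,0],[0,0,0.015,0],[0,0,0,0],[0,0,0,0]]'
python3 -c "
from h import *
go(.549,.238,.134,173.4)"
```

```text
time: 46.55
ee_pos: [0.5469, -0.042, 0.2463]
eef_rot: [0.061, 0.998, -0.0, 0.001]
ft_force: [-0.6, 0.8, -1.3]
width: 0.0461
grip_force: 20.0
time: 47.22
ee_pos: [0.5482, 0.2391, 0.2447]
eef_rot: [0.059, 0.998, -0.0, -0.0]
ft_force: [0.2, -0.7, 0.1]
width: 0.0463
grip_force: 20.0
time: 47.8
ee_pos: [0.5481, 0.2375, 0.1497]
eef_rot: [0.058, 0.998, -0.0, -0.001]
ft_force: [-0.7, 0.3, 0.4]
width: 0.0459
grip_force: 20.0
t 47.8 at [0.5481 0.2375 0.1497] yaw 173.3 q7 0.65 -> tool shift (before turn) mm [-0.9  0.6 15.7] turn rad -0.001 F [-0.7  0.3  0.4]
```

```bash
python3 -m pendant '[[0,0,0.010,0],[0,0,0.005,0],[0,0,0,0],[0,0,0,0],[0,0,0,0]]'
python3 -m pendant '[[0,0,0.0015,0],[0,0,0,0],[0,0,0,0]]'
python3 -m pendant '[[0,0,0.001,0],[0,0,0,0],[0,0,0,0]]'
python3 -m pendant '[[0,0,0.001,0],[0,0,0,0],[0,0,0,0]]'
```

```text
time: 48.22
ee_pos: [0.5486, 0.2378, 0.1355]
eef_rot: [0.058, 0.998, 0.0, 0.0]
ft_force: [1.0, 0.4, -0.8]
width: 0.0462
grip_force: 20.0
time: 48.47
ee_pos: [0.5485, 0.2377, 0.1336]
eef_rot: [0.058, 0.998, -0.0, 0.0]
ft_force: [0.1, 0.7, -0.3]
width: 0.0462
grip_force: 20.0
time: 48.72
ee_pos: [0.5486, 0.2378, 0.1327]
eef_rot: [0.058, 0.998, 0.0, 0.0]
ft_force: [-0.7, 0.5, 1.1]
width: 0.0463
grip_force: 20.0
time: 48.97
ee_pos: [0.5487, 0.2379, 0.1326]
eef_rot: [0.058, 0.998, -0.0, 0.001]
ft_force: [-3.1, -2.3, 10.4]
width: 0.0461
grip_force: 20.0
```

Contact with the pan (10 N). I release, rise and check both jars.

```bash
python3 -m pendant '[[0,0,0,0],[0,0,0,0],[0,0,0,0],[0,0,0,0],[0,0,0,0]]' 0.75
python3 -m pendant '[[0,0,-0.02,0],[0,0,-0.03,0],[0,0,-0.04,0],[0,0,-0.04,0],[0,0,0,0],[0,0,0,0]]'
python3 -m pendant '[[0.03,0,0,0],[0.03,0,0,0],[0.03,0,0,0],[0,0,0,0],[0,0,0,0]]' 0
python3 -c "
from h import *
c=r.camera('wrist');cv2.imwrite('pics/w6.png',c['img'][:,:,::-1])
for b in blobs(blue(c),1000):print('w',b[0],b[1].round(1),b[2],cast(c,b[1],.165)[0].round(4))
t=r.camera('top');a=cv2.resize(t['img'][130:340,60:460],None,fx=2,fy=2,interpolation=cv2.INTER_CUBIC);cv2.imwrite('pics/t6.png',a[:,:,::-1])
for b in blobs(blue(t),100):print('t',b[0],b[1].round(1),cast(t,b[1],.165)[0].round(3))
for b in blobs(red(t),10):print('r',b[0],b[1].round(1),cast(t,b[1],.152)[0].round(3))
go(.40,.035,.25,156)"
```

```text
time: 49.38
ee_pos: [0.5484, 0.2377, 0.1313]
eef_rot: [0.058, 0.998, -0.0, -0.0]
ft_force: [-0.0, 0.7, 0.2]
width: 0.064
grip_force: 0.0
time: 49.88
ee_pos: [0.5492, 0.2385, 0.2638]
eef_rot: [0.058, 0.998, 0.001, 0.002]
ft_force: [-0.1, -0.6, -0.8]
width: 0.0651
grip_force: 0.0
time: 50.3
ee_pos: [0.4578, 0.2479, 0.2607]
eef_rot: [0.058, 0.998, -0.001, 0.0]
ft_force: [0.2, 0.3, 0.6]
width: 0.0394
grip_force: 0.0
w 1235 [ 86.5 234.9] [ 63 215  45  40] [0.4489 0.1068 0.165 ]
t 732 [380.8 148.5] [ 0.705 -0.287  0.165]
t 293 [106.  222.5] [0.551 0.339 0.165]
t 281 [150.6 222.9] [0.548 0.237 0.165]
t 155 [229.6 257.5] [0.467 0.061 0.165]
r 28 [185.9 135.8] [0.747 0.157 0.152]
r 143 [315.3 167.7] [ 0.665 -0.136  0.152]
r 39 [221.3 211.4] [0.571 0.079 0.152]
t 50.4 at [0.4595 0.2473 0.2608] yaw 173.2 q7 0.7 -> tool shift (before turn) mm [  34.1 -217.8   11. ] turn rad 0.301 F [ 0.6 -0.7 -0.3]
```

View pics/t6.png

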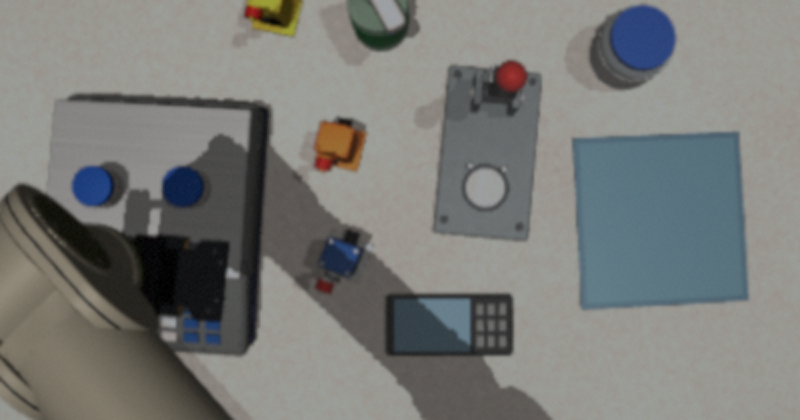

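Both jars stand upright on the pan at top-camera (106,222) and (150,223). The lever is up, and the bystanders and look-alikes are unmoved. Next is the second trip, done the same way.

```bash
python3 -m pendant '[[0.0048,-0.0363,0.001,0],[0.0048,-0.0363,0.001,0],[0.0048,-0.0363,0.001,0],[0.0048,-0.0363,0.001,0],[0.0048,-0.0363,0.001,0],[0.0048,-0.0363,0.001,0],[0,0,0,0.1],[0,0,0,0.1]]' 0
python3 -m pendant '[[0,0,0,0.1],[0,0,0,0],[0,0,0,0],[0,0,0,0]]'
python3 -c "
from h import *
print(r.read_state()['width'])
t=r.camera('top')
for b in blobs(blue(t),100):print('t',b[0],b[1].round(1),cast(t,b[1],.165)[0].round(3))
go(.4075,.0345,.134,156)"
```

```text
time: 51.07
ee_pos: [0.4051, 0.0324, 0.2555]
eef_rot: [0.162, 0.987, 0.0, -0.0]
ft_force: [-0.1, 1.1, 0.2]
width: 0.0005
grip_force: 0.0
time: 51.4
ee_pos: [0.4053, 0.0351, 0.2555]
eef_rot: [0.205, 0.979, 0.0, -0.0]
ft_force: [0.5, -0.3, 0.5]
width: 0.0003
grip_force: 0.0
0.00031629467912128834
t 736 [380.8 148.4] [ 0.705 -0.287  0.165]
t 292 [106.  222.5] [0.551 0.339 0.165]
t 299 [151.2 222.8] [0.548 0.235 0.165]
t 181 [230.1 258. ] [0.466 0.06  0.165]
t 51.45 at [0.4052 0.0352 0.2555] yaw 156.3 q7 1.16 -> tool shift (before turn) mm [ -2.4   0.2 121.5] turn rad 0.005 F [-0.5 -0.5  0.2]
```

```bash
python3 -m pendant '[[-0.0024,0,0.0405,0],[0,0,0.0405,0],[0,0,0.0405,0],[0,0,0,0],[0,0,0,0]]'
python3 -m pendant '[[0,0.012,0,0],[0,0.012,0,0],[0,0.012,0,0],[0,0.010,0,0],[0,0.010,0,0],[0,0.010,0,0],[0,0.001,0,0],[0,0,0,0]]'
python3 -m pendant '[[0,0,0,0],[0,0,0,0],[0,0,0,0],[0,0,0,0],[0,0,0,0],[0,0,0,0]]'
python3 -m pendant '[[0,-0.012,0,0],[0,-0.012,0,0],[0,-0.012,0,0],[0,-0.012,0,0],[0,-0.012,0,0],[0,-0.01,0,0],[0,0,-0.03,0],[0,0,-0.03,0]]'
python3 -m pendant '[[0,0,-0.03,0],[0,0,-0.03,0],[0,0,0,0],[0,0,0,0]]'
python3 -c "
from h import *
c=r.camera('wrist')
for b in blobs(red(c),30):print(b[0],b[1].round(1),b[2],cast(c,b[1],.150)[0].round(3))
s=r.camera('scene');a=cv2.resize(s['img'][140:390,170:510],None,fx=2.3,fy=2.3,interpolation=cv2.INTER_CUBIC);cv2.imwrite('pics/s7.png',a[:,:,::-1])
go(.4075,.0345,.134,156)"
```

```text
time: 51.87
ee_pos: [0.4062, 0.0348, 0.1337]
eef_rot: [0.206, 0.979, 0.001, -0.002]
ft_force: [0.1, 0.8, 0.9]
width: 0.0007
grip_force: 0.0
time: 52.53
ee_pos: [0.4346, 0.0952, 0.136]
eef_rot: [0.206, 0.978, -0.001, 0.0]
ft_force: [-5.2, -1.9, 0.7]
width: 0.0005
grip_force: 4.1
time: 53.03
ee_pos: [0.4345, 0.0949, 0.1361]
eef_rot: [0.207, 0.978, -0.001, 0.0]
ft_force: [-6.1, -1.1, -0.5]
width: 0.0004
grip_force: 4.8
time: 53.7
ee_pos: [0.4062, 0.0316, 0.197]
eef_rot: [0.206, 0.978, 0.0, 0.001]
ft_force: [1.1, -0.4, -0.7]
width: 0.0004
grip_force: 0.0
time: 54.03
ee_pos: [0.4078, 0.0319, 0.2577]
eef_rot: [0.206, 0.979, -0.0, 0.004]
ft_force: [-0.2, 1.0, -0.9]
width: 0.0005
grip_force: 0.0
424 [348.3 227.2] [336 216  25  22] [0.436 0.081 0.15 ]
t 54.13 at [0.4063 0.0317 0.255 ] yaw 156.2 q7 1.18 -> tool shift (before turn) mm [  0.3   3.  121. ] turn rad 0.003 F [ 0.2 -0.1 -1.7]
```

View pics/s7.png

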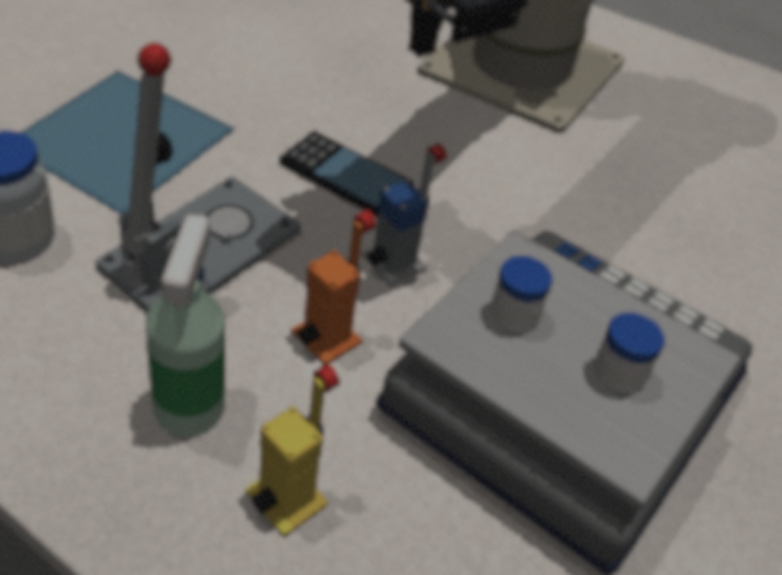

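The roller is upright again at crop (437,152). Both capped jars stand on the pan at (523,290) and (630,350), the lever is up, and the gripper is clear. I'm handing the job in.

```bash
python3 -c "
from bench import r
print(r.close_job())"
```

```text
the job is handed in; nothing more can be done
None
```

I tared the scale, pressed both caps home (two jars were present), stood both jars upright on the pan, tripped the switch once more and handed in at about 54 s. The hand-in gave no verdict, both trips were judged from arm force and position, and while working the lever the fingers peaked near 50 N, above the 40 N limit for the arm and gripper body.

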